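# Pull the cut cheeses out of the ripening stacks

## Robot

A 6-joint arm with a two-finger parallel gripper is mounted at the origin on the work surface. World frame = base frame: x ahead of the robot, y to its left, z up, the work surface at z = 0. Lengths are in m, angles in rad, forces in N, time in s.
With the tool pointing down it reaches from about 0.35 to 0.975 m from the base axis. Payload 4.9 kg.
Tool frame: the origin (TCP) lies midway between the tips of the shut fingers; the grasp point (between the pads) lies 19 mm behind it (ctrl.tcp_to_grasp is the distance from the TCP to the grasp point, in m); z points along the fingers, y is the line along which they close (so a half turn about z gives the same grasp; the last joint's range is limited). The gripper opens to 85 mm and grips with 20 to 120 N. Pads are 22 mm wide; open, the fingers measure 114 mm over their backs; the gripper's body (76 mm by 85 mm) begins 54 mm behind the grasp point. The pads swing forward as they close: fully open they stand 13 mm farther back than shut.
Start: joints at [1.065, 0.053, 1.613, -0, 1.476, -0.119], TCP at [0.236, 0.579, 0.231] pointing down, gripper open.
Joint ranges: [-3.01, 3.01], [-1.01, 2.22], [0.06, 2.58], [-1.02, 4.17], [0.09, 2.62], [-3.14, 3.14]. Speed limits (rad/s): [2.57, 2.57, 3.14, 3.14, 3.14, 3.14].

## Interface

Orientations are given as a rotation vector (axis times angle).
In Python, from station import ctrl gives the robot as it stands.
- The arm moves only by the shell command python3 jog.py 'ROWS' [FORCE]. ROWS is rows parted by semicolons, their numbers by spaces, 1 to 20 of them, each of 7 numbers: the finger opening in m, then dx, dy, dz in m, then a rotation vector rx, ry, rz in rad; each row is the pose to reach, as a shift and turn from the pose commanded when the command began, along the tool's axes at that moment; what a row does not reach only later rows make up. A row lasts 1/12 s, in which the tool goes at most 0.0417 m and 0.125 rad, less where a joint would pass 70% of its speed; a pose out of reach is approached as far as the arm can. The fingers move at their own pace and stop on an object; FORCE is the grip in N (left out, the last holds). Time passes only in rows, so rows that do not move let the fingers close. It prints the time, the measured TCP pose, the force, the opening and the grip force at its end.
- ctrl.get_obs(): the state, without advancing time (a new reading comes with each control period).
- ctrl.get_image(name): name is "scene" or "side" or "wrist"; returns the picture (480x640x3 uint8, red, green, blue); there is no depth.
- ctrl.camera_params(name): a dict with "fx", "fy", "cx", "cy" (pixels), "k1" (the pictures are not rectified: a ray, as slopes to the right and down, at radius r is drawn at 1 + k1 r^2 times it, then the intrinsics apply), "T" (4x4, takes a point from camera to world coordinates); the wrist camera has in their place "tool_from_camera" (4x4, takes a point from camera to tool coordinates, whose origin is the TCP and whose axes are the flange's). Camera axes: x right, y down, z forward; pixel columns grow to the right and rows downward; lengths in m; the calibration is good to about 2 mm. A picture is of the moment at which its call begins: read the wrist's pose just before it. camera_params takes no time and is no camera call.
- ctrl.finish_job(): hands the job in; it is judged then, once.
The state is a dict: "t": time; "q": joint angles; "dq": joint speeds; "effort": joint torques, N m; "tool_pos": TCP position; "tool_rot": TCP orientation; "contact_force": force on the tool from outside, world axes, zero at the start; "wrist_torque": the same for the moment, N m; "opening": finger opening in m; "grip_force": force on a finger pad.
Only numpy, scipy, OpenCV 4.12 (cv2) and the standard library are available. Lean on these libraries where they do the work, as an engineer would, in place of code of your own. Each camera call takes 0.05 s, during which the arm holds its last target. There are 200 camera calls.

## Task

Each of the two stacks on the ripening rack has one cheese in it that was cut for tasting, shorter than the rest: lift off whatever stands on it, lay the cut cheese flat in the white wrapping tray, and put the whole cheeses squarely back on the stack they came from. Hang one batch marker astride the rack's rail directly behind each stack, to show it has been drawn from. Do not drag a cheese out from under others, tip one over, shift the cheeses below the cut one, or disturb the other things on the bench.

Things in the scene. Friction and masses are not known exactly. Their poses are not given: they have to be found in the camera images.
- rack: fixed wooden rack: shelf 200 x 350 mm (its x, y), top 30 mm above the bench; 24 mm square posts 260 mm high at the back (x +85, y +-160 mm); between them a 16 mm steel rail along y, centre 240 mm above the bench. The stacks (up to 4 cheeses) stand about 115 mm in front of the rail, near y = +-85 mm. Origin on the bench under the shelf centre, x away from the robot
- rail_left (a point): point on the rail's centre line behind the left-hand (+y) stack; axes those of the rack (y along the rail)
- rail_right (a point): point on the rail's centre line behind the right-hand (-y) stack; axes those of the rack (y along the rail)
- A1: whole cheese brick, tan rind, 120 x 56 x 40 mm (length along its x, width along its y), 0.28 kg; origin at the centre of its underside. Bottom of stack A (stack A from below: A1, A_cut, A2 and sometimes A3; it may be the left or the right one)
- A_cut: cut cheese: same rind and section as the whole ones but only 80 mm long (80 x 56 x 40 mm, length along its x), pale cut face at its +x end, 0.19 kg; origin at the centre of its underside. Starts on A1, under A2
- A2: whole cheese brick, tan rind, 120 x 56 x 40 mm (length along its x, width along its y), 0.28 kg; origin at the centre of its underside. Starts on A_cut
- A3: whole cheese brick, tan rind, 120 x 56 x 40 mm (length along its x, width along its y), 0.28 kg; origin at the centre of its underside. Starts on A2; absent in some runs
- B1: whole cheese brick, tan rind, 120 x 56 x 40 mm (length along its x, width along its y), 0.28 kg; origin at the centre of its underside. Bottom of stack B (from below: B1, B2, B_cut and sometimes B3)
- B2: whole cheese brick, tan rind, 120 x 56 x 40 mm (length along its x, width along its y), 0.28 kg; origin at the centre of its underside. Starts on B1
- B_cut: cut cheese: same rind and section as the whole ones but only 80 mm long (80 x 56 x 40 mm, length along its x), pale cut face at its +x end, 0.19 kg; origin at the centre of its underside. Starts on B2
- B3: whole cheese brick, tan rind, 120 x 56 x 40 mm (length along its x, width along its y), 0.28 kg; origin at the centre of its underside. Starts on B_cut; absent in some runs
- tray: white open wrapping tray, loose, outside 150 x 220 x 35 mm (along its x and y), walls and floor 4 mm, 0.7 kg; origin at the centre of its underside. It has room for the two cut cheeses side by side, one towards each end of its y
- spare_board: fixed empty wooden board 150 x 200 mm (along its x and y), 18 mm thick, handy for setting cheeses down; origin at the centre of its underside. Tray and spare board lie either side of the rack, either way round
- marker1: batch marker: saddle of folded aluminium sheet standing open side down. Two upright panels 32 mm apart over their outsides (its x; 4 mm thick, 24 mm clear between), 64 mm long (its y), 58 mm high, 0.09 kg; each has an out-turned lip 16 mm wide, 4 mm thick along its foot (64 mm over the lips). Origin at the centre of its underside, z up. Hung, it sits astride the rail, a panel each side. Both alike
- marker2: batch marker: saddle of folded aluminium sheet standing open side down. Two upright panels 32 mm apart over their outsides (its x; 4 mm thick, 24 mm clear between), 64 mm long (its y), 58 mm high, 0.09 kg; each has an out-turned lip 16 mm wide, 4 mm thick along its foot (64 mm over the lips). Origin at the centre of its underside, z up. Hung, it sits astride the rail, a panel each side. Both alike
- marker1_saddle (a point): middle of the underside of marker1's top bend, 54 mm above its origin: it rests on the top of the rail when hung (rail centre 8 mm below it)
- marker2_saddle (a point): the same point of marker2
- rind_brush: bystander: wooden rind brush 45 x 130 x 40 mm
- cheese_iron: bystander: T-handled steel cheese iron, 135 mm long, lying
- tomme1: bystander: round cheese 134 mm across, 60 high
- tomme2: bystander: grey round cheese 113 mm across, 50 high
- tomme3: bystander: orange round cheese 93 mm across, 45 high

How it is judged:
By the outcome, as a careful person would: the job done as asked, in the order asked, and still so for the second after the job is handed in, with the robot touching nothing.
Of A3, B3 only 1 to 2 are there at a start; the rules pass over those that are not, and their reading is None.
At some moment in a run one of tray, marker1, marker2 may be knocked a few centimetres aside while the robot is not near it.
It also fails if it takes over 210 s, if anything falls off the work surface, if the arm or the gripper's body presses on something with over 40 N, if the wrist force passes 120 N, or if a joint passes its speed limit or range.

## Working session

There is one attempt and no reset: what is moved stays moved. The work goes in short steps, Python scripts to look and compute and a shell command to move; the robot and the scene stay as the last step left them, time stands still between calls to the robot, and variables do not carry over. Pictures are saved under pics/ and viewed, at most 14 in all, crops included, and the job is handed in when it is done.

```bash
ls; mkdir -p pics; python3 - <<'E'
from station import ctrl
import cv2,numpy as np
for n in ("scene","side","wrist"):
    cv2.imwrite(f"pics/{n}0.png",ctrl.get_image(n)[:,:,::-1])
    p=ctrl.camera_params(n); print(n,{k:(np.round(v,3).tolist()) for k,v in p.items()})
o=ctrl.get_obs(); print(o['t'],o['tool_pos'],o['tool_rot'],o['opening'],ctrl.tcp_to_grasp)
E
```

```text
jog.py
pics
station.py
scene {'fx': 598.309, 'fy': 598.309, 'cx': 314.824, 'cy': 239.196, 'k1': -0.134, 'T': [[-0.099, 0.736, -0.67, 1.533], [0.995, 0.064, -0.078, 0.131], [-0.015, -0.674, -0.738, 1.237], [0.0, 0.0, 0.0, 1.0]]}
side {'fx': 547.446, 'fy': 547.446, 'cx': 324.058, 'cy': 241.142, 'k1': -0.151, 'T': [[0.863, -0.364, 0.35, 0.185], [-0.505, -0.621, 0.599, -0.597], [-0.0, -0.694, -0.72, 0.886], [0.0, 0.0, 0.0, 1.0]]}
wrist {'fx': 390.763, 'fy': 390.763, 'cx': 318.717, 'cy': 236.367, 'k1': -0.039, 'tool_from_camera': [[0.001, -0.955, -0.298, 0.077], [1.0, 0.001, 0.0, -0.002], [-0.0, -0.298, 0.955, -0.143], [0.0, 0.0, 0.0, 1.0]]}
0.15 [0.23550161 0.5783903  0.23032461] [-6.03714515e-01 -3.08251751e+00  2.44493280e-03] 0.0854991542674007 0.0187
```

View pics/scene0.png

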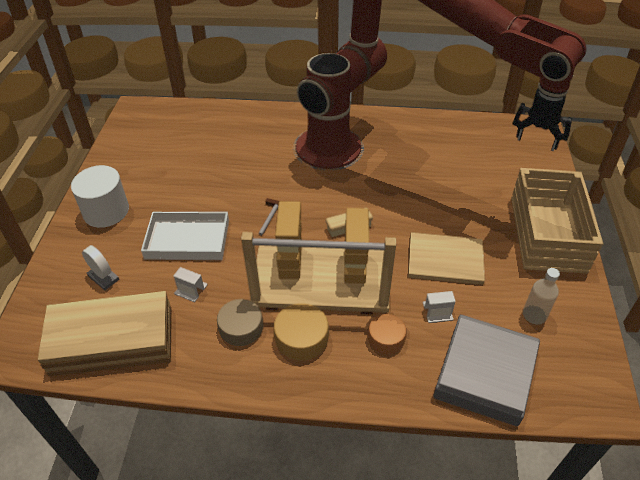

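View pics/side0.png

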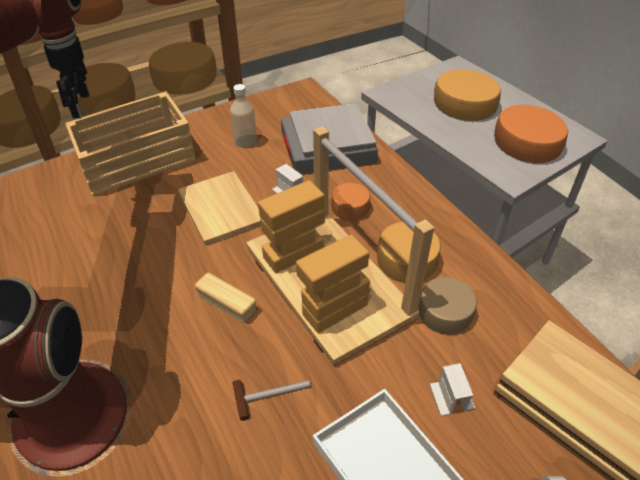

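The scene picture has the tray at pixel (186,236) on the -y side and the spare board at (446,258). The markers are at (188,283) and (439,305), and the stacks at (288,240) and (357,240). The brush lies in front of the rack. I'll enlarge the stacks to count the cheeses.

```bash
python3 - <<'E'
import cv2,numpy as np
a=cv2.imread('pics/side0.png')[165:365,220:450]; b=cv2.imread('pics/scene0.png')[180:340,130:490]
cv2.imwrite('pics/z1.png',cv2.resize(a,(690,600),interpolation=cv2.INTER_CUBIC))
cv2.imwrite('pics/z2.png',cv2.resize(b,(792,352),interpolation=cv2.INTER_CUBIC))
E
```

```text
(no output)
```

View pics/z1.png

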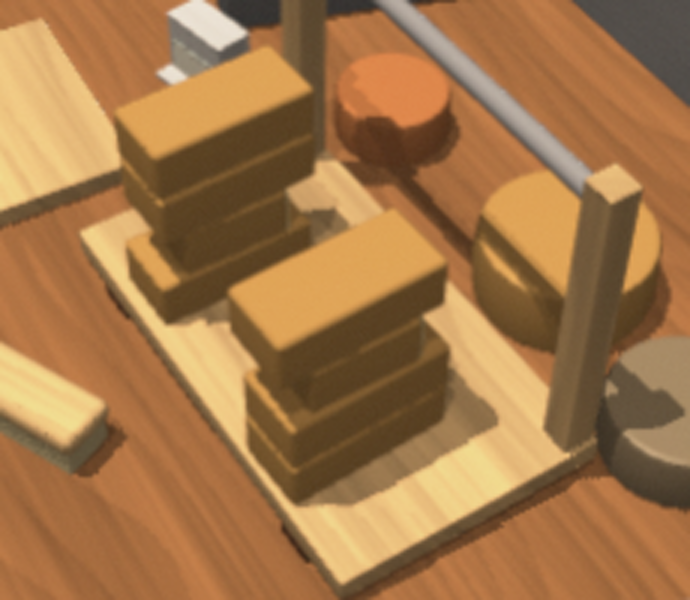

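View pics/z2.png

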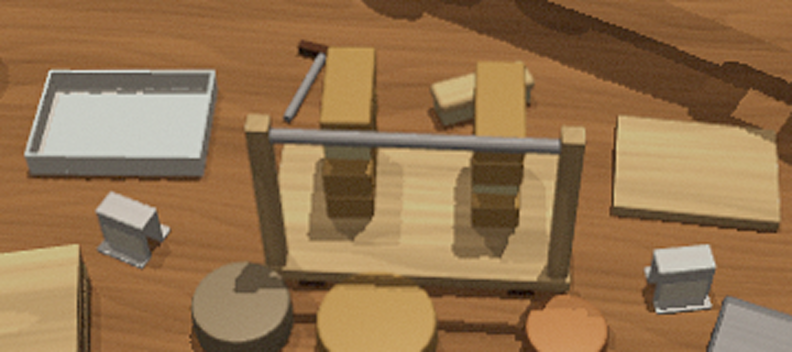

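Both stacks are 4 high. From below, the left (+y) one is whole, cut, whole, whole, so it is A with A3. The right (-y) one is whole, whole, cut, whole, so it is B with B3. The tops are at z = 0.19.

```bash
cat > h.py <<'E'
from station import ctrl
import cv2,numpy as np
from scipy.spatial.transform import Rotation as R
def toolT():
    o=ctrl.get_obs(); T=np.eye(4); T[:3,:3]=R.from_rotvec(o['tool_rot']).as_matrix(); T[:3,3]=o['tool_pos']; return T
def cam(n):
    p=ctrl.camera_params(n)
    return p,(np.array(p['T']) if 'T' in p else toolT()@np.array(p['tool_from_camera']))
def plane(n,uv,z,c=None):
    p,T=c or cam(n)
    d=(np.atleast_2d(uv)-[p['cx'],p['cy']])/[p['fx'],p['fy']]
    s=d.copy()
    for _ in range(10): s=d/(1+p['k1']*(s**2).sum(1,keepdims=True))
    w=np.c_[s,np.ones(len(s))]@T[:3,:3].T
    return T[:3,3]+w*((z-T[2,3])/w[:,2:])
def proj(n,P,c=None):
    p,T=c or cam(n); q=(np.atleast_2d(P)-T[:3,3])@T[:3,:3]; s=q[:,:2]/q[:,2:]
    return s*(1+p['k1']*(s**2).sum(1,keepdims=True))*[p['fx'],p['fy']]+[p['cx'],p['cy']]
def save(n,img): cv2.imwrite(f'pics/{n}.png',img[:,:,::-1])
def rel(target,yaw=None):
    "shift in tool axes to take the TCP to target; yaw = wanted world angle of the closing line (mod pi) -> rz"
    o=ctrl.get_obs(); Rm=R.from_rotvec(o['tool_rot']).as_matrix()
    d=Rm.T@(np.array(target)-o['tool_pos'])
    y=np.arctan2(Rm[1,1],Rm[0,1]); rz=None
    if yaw is not None: rz=-((yaw-y+np.pi/2)%np.pi-np.pi/2)
    return d.round(4),rz
E
python3 - <<'E'
from h import *
np.set_printoptions(precision=3,suppress=True)
z1=lambda a:np.array(a)/3+[220,165]
z2=lambda a:np.array(a)/2.2+[130,180]
def pr(l,P): print(l,P[:,:2].tolist() and P.round(3)[:,:2].tolist(),'mean',P.mean(0).round(3))
pr('B3',plane('side',z1([(230,292),(392,210),(446,262),(275,348)]),.19))
pr('A3',plane('side',z1([(117,118),(265,48),(312,92),(155,165)]),.19))
pr('tray',plane('scene',z2([(50,71),(215,71),(204,166),(28,164)]),.035))
pr('board',plane('scene',z2([(618,117),(777,133),(779,220),(612,208)]),.018))
pr('mk-',plane('scene',z2([(110,195),(159,211),(145,230),(97,212)]),.058))
pr('mk+',plane('scene',z2([(655,251),(711,246),(713,268),(658,274)]),.058))
pr('rail',plane('scene',z2([(272,136),(560,146)]),.24))
E
python3 jog.py '0.085 0 0 -0.04 0 0 0;0.085 0 0 -0.08 0 0 0;0.085 0 0 -0.12 0 0 0;0.085 0 0 -0.16 0 0 0;0.085 0 0 -0.2 0 0 0'
```

```text
B3 [[0.458, -0.037], [0.573, -0.029], [0.577, -0.08], [0.46, -0.086]] mean [ 0.517 -0.058  0.19 ]
A3 [[0.466, 0.128], [0.581, 0.141], [0.585, 0.087], [0.468, 0.077]] mean [0.525 0.108 0.19 ]
tray [[0.377, -0.473], [0.359, -0.254], [0.521, -0.236], [0.538, -0.454]] mean [ 0.449 -0.354  0.035]
board [[0.38, 0.267], [0.391, 0.467], [0.532, 0.457], [0.53, 0.258]] mean [0.458 0.362 0.018]
mk- [[0.595, -0.331], [0.613, -0.267], [0.642, -0.277], [0.621, -0.34]] mean [ 0.618 -0.304  0.058]
mk+ [[0.621, 0.302], [0.609, 0.366], [0.639, 0.366], [0.653, 0.305]] mean [0.63  0.335 0.058]
rail [[0.647, -0.111], [0.636, 0.183]] mean [0.642 0.036 0.24 ]
t: 0.57
tool_pos: [0.2355, 0.5784, 0.4328]
tool_rot: [-0.604, -3.083, 0.001]
contact_force: [-0.1, 0.4, -0.8]
opening: 0.0853
grip_force: 0.0
```

```bash
python3 -c "
from h import *
print(rel([.52,.025,.43],np.deg2rad(93)), toolT().round(3))"
```

```text
(array([-0.4722, -0.4052,  0.003 ]), np.float64(-0.43916363550204274)) [[-0.926  0.377 -0.     0.236]
 [ 0.377  0.926 -0.001  0.578]
 [ 0.    -0.001 -1.     0.433]
 [ 0.     0.     0.     1.   ]]
```

```bash
python3 jog.py '0.085 -0.12 -0.1 0 0 0 -0.1;0.085 -0.24 -0.2 0 0 0 -0.2;0.085 -0.35 -0.3 0 0 0 -0.3;0.085 -0.472 -0.405 0 0 0 -0.439;0.085 -0.472 -0.405 0 0 0 -0.439;0.085 -0.472 -0.405 0 0 0 -0.439;0.085 -0.472 -0.405 0 0 0 -0.439;0.085 -0.472 -0.405 0 0 0 -0.439;0.085 -0.472 -0.405 0 0 0 -0.439;0.085 -0.472 -0.405 0 0 0 -0.439;0.085 -0.472 -0.405 0 0 0 -0.439;0.085 -0.472 -0.405 0 0 0 -0.439;0.085 -0.472 -0.405 0 0 0 -0.439;0.085 -0.472 -0.405 0 0 0 -0.439;0.085 -0.472 -0.405 0 0 0 -0.439;0.085 -0.472 -0.405 0 0 0 -0.439;0.085 -0.472 -0.405 0 0 0 -0.439;0.085 -0.472 -0.405 0 0 0 -0.439' && python3 -c "
from h import *
c=cam('wrist')
save('w1',ctrl.get_image('wrist'))
for P in ([.517,-.058,.19],[.525,.108,.19],[.642,-.06,.248],[.642,.11,.248]): print(proj('wrist',P,c))
"
```

```text
t: 2.07
tool_pos: [0.52, 0.0257, 0.431]
tool_rot: [0.081, -3.14, -0.001]
contact_force: [-0.9, 0.1, 0.1]
opening: 0.085
grip_force: 0.0
[[236.47799292 189.1355165 ]]
[[401.56375376 205.49911067]]
[[223.64756008 330.33960058]]
[[401.66360905 338.50900759]]
```

View pics/w1.png

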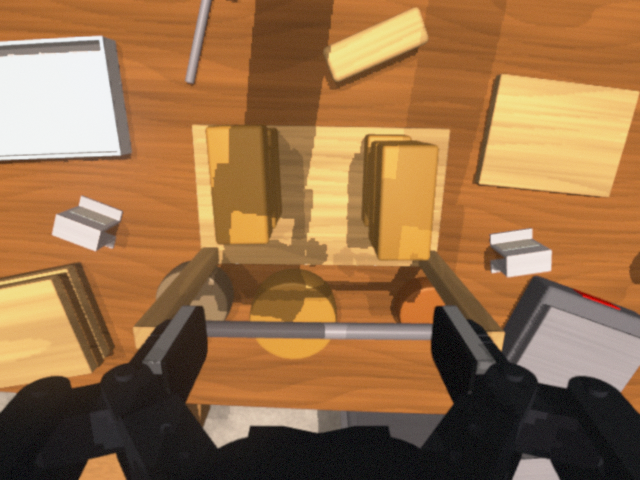

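The wrist view shows B3's top near (239,184), A3's top near (406,200), the rail along row 330, the markers at (86,228) and (522,256), and the board at (560,135). I'll refine these with masks.

```bash
python3 - <<'E'
from h import *
c=cam('wrist')
img=cv2.imread('pics/w1.png'); hsv=cv2.cvtColor(img,cv2.COLOR_BGR2HSV)
for p in [(235,150),(245,220),(405,160),(410,230),(273,180),(370,200),(300,180),(560,130)]: print(p,hsv[p[1],p[0]],end=' ')
print()
def pr(l,uv,z):
    P=plane('wrist',uv,z,c)[:,:2]; 
    if len(P)==4:
        e=np.roll(P,-1,0)-P; print(l,P.mean(0).round(4),'sides',np.linalg.norm(e,axis=1).round(3),'ang',np.rad2deg(np.arctan2(e[:,1],e[:,0])).round(1)%180)
    else: print(l,P.round(4).tolist())
pr('B3',[(208,127),(264,126),(269,242),(216,241)],.19)
pr('A3',[(376,142),(436,144),(433,259),(380,256)],.19)
pr('board',[(499,75),(638,91),(610,196),(478,182)],.018)
pr('rail',[(215,330),(425,332)],.24)
pr('shelf',[(193,125),(449,129),(437,266),(203,263)],.03)
E
```

```text
(235, 150) [ 17 169 157] (245, 220) [ 18 177 232] (405, 160) [ 18 164 226] (410, 230) [ 19 171 238] (273, 180) [ 17 175  93] (370, 200) [ 17 168 105] (300, 180) [ 16 139 141] (560, 130) [ 21 119 244] 
B3 [ 0.5142 -0.0546] sides [0.054 0.116 0.055 0.114] ang [93.8  3.3 91.9  2.6]
A3 [0.5218 0.1133] sides [0.058 0.119 0.056 0.117] ang [91.4  6.6 89.6  7.6]
board [0.4525 0.3573] sides [0.199 0.148 0.202 0.145] ang [ 88.3 179.4  87.5 178.2]
rail [[0.6473, -0.0697], [0.6386, 0.1351]]
shelf [0.5564 0.0295] sides [0.346 0.199 0.351 0.199] ang [92.2  3.4 92.3  2.1]
```

```bash
python3 -c "
from h import *
print(rel([.523,.111,.158],np.deg2rad(96)))"
```

```text
(array([-0.0077,  0.0843,  0.2733]), np.float64(-0.05172187670858586))
```

```bash
python3 jog.py '0.085 -0.004 0.04 0.01 0 0 -0.05;0.085 -0.008 0.084 0.03 0 0 -0.052;0.085 -0.008 0.084 0.07 0 0 -0.052;0.085 -0.008 0.084 0.11 0 0 -0.052;0.085 -0.008 0.084 0.15 0 0 -0.052;0.085 -0.008 0.084 0.19 0 0 -0.052;0.085 -0.008 0.084 0.22 0 0 -0.052;0.085 -0.008 0.084 0.25 0 0 -0.052;0.085 -0.008 0.084 0.273 0 0 -0.052;0.085 -0.008 0.084 0.273 0 0 -0.052;0.085 -0.008 0.084 0.273 0 0 -0.052' 40; python3 -c "
from h import *
save('s1',ctrl.get_image('side')[150:400,200:470].repeat(2,0).repeat(2,1))"
```

```text
t: 3.03
tool_pos: [0.5224, 0.1112, 0.1576]
tool_rot: [0.167, -3.135, -0.0]
contact_force: [0.3, -0.7, 0.3]
opening: 0.0853
grip_force: 0.0
```

View pics/s1.png

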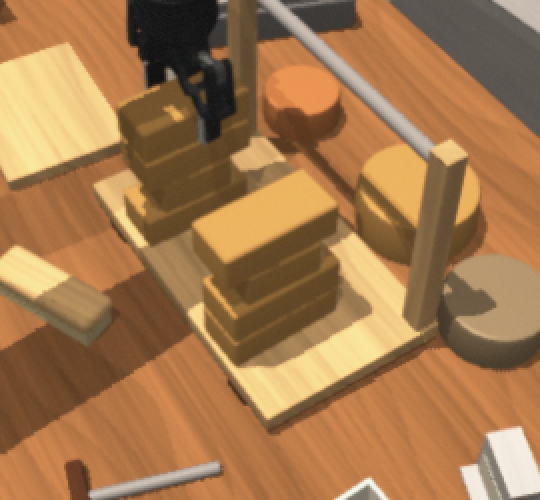

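The side view shows the fingers straddling A3. I'll go 6 mm lower, close and lift.

```bash
python3 jog.py '0.085 0 0 0.006 0 0 0;0.05 0 0 0.006 0 0 0;0.05 0 0 0.006 0 0 0;0.05 0 0 0.006 0 0 0;0.05 0 0 0.006 0 0 0;0.05 0 0 0.006 0 0 0;0.05 0 0 0.006 0 0 0' 40; python3 jog.py '0.04 0 0 -0.01 0 0 0;0.04 0 0 -0.04 0 0 0;0.04 0 0 -0.08 0 0 0;0.04 0 0 -0.08 0 0 0' 40;python3 -c "
from h import *
print(rel([.452,.407,.024],np.deg2rad(90)))"
```

```text
t: 3.67
tool_pos: [0.5249, 0.11, 0.1542]
tool_rot: [-0.163, 3.134, -0.0]
contact_force: [-0.4, 1.4, 5.2]
opening: 0.0563
grip_force: 42.5
t: 4.0
tool_pos: [0.527, 0.11, 0.2406]
tool_rot: [-0.163, 3.126, -0.0]
contact_force: [2.3, 0.7, -0.4]
opening: 0.0562
grip_force: 43.2
(array([0.0463, 0.3034, 0.2158]), np.float64(0.10408439851095941))
```

```bash
python3 jog.py '0.04 0 0 0 0 0 0;0.04 0 0 0 0 0 0;0.04 0 0 0 0 0 0';python3 -c "
from h import *
print(rel([.452,.407,.024],np.deg2rad(90)), ctrl.get_obs()['q'])
save('sc2',ctrl.get_image('scene')[120:360,120:500].repeat(2,0).repeat(2,1))"
```

```text
t: 4.25
tool_pos: [0.5224, 0.1098, 0.2299]
tool_rot: [0.163, -3.133, 0.0]
contact_force: [-0.5, 0.5, -3.4]
opening: 0.0558
grip_force: 43.1
(array([0.0382, 0.3029, 0.206 ]), np.float64(0.10404993555102804)) [ 6.77392545e-02 -1.62993188e-01  1.82254614e+00 -1.66104376e-04
  1.48639989e+00 -1.60709263e+00]
```

View pics/sc2.png

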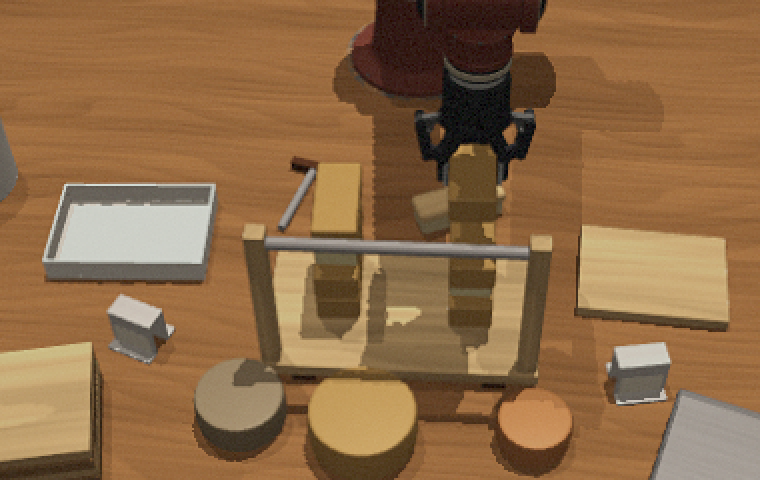

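A3 is held cleanly, and A2, A_cut and A1 are undisturbed. I'll carry A3 to the outer half of the board.

```bash
python3 jog.py '0.04 0.004 0.035 0 0 0 0.05;0.04 0.008 0.07 0 0 0 0.104;0.04 0.012 0.11 0 0 0 0.104;0.04 0.018 0.15 0 0 0 0.104;0.04 0.024 0.19 0 0 0 0.104;0.04 0.03 0.23 0 0 0 0.104;0.04 0.036 0.27 0 0 0 0.104;0.04 0.038 0.303 0.02 0 0 0.104;0.04 0.038 0.303 0.06 0 0 0.104;0.04 0.038 0.303 0.1 0 0 0.104;0.04 0.038 0.303 0.14 0 0 0.104;0.04 0.038 0.303 0.17 0 0 0.104;0.04 0.038 0.303 0.19 0 0 0.104;0.04 0.038 0.303 0.2 0 0 0.104;0.04 0.038 0.303 0.206 0 0 0.104;0.04 0.038 0.303 0.206 0 0 0.104;0.04 0.038 0.303 0.206 0 0 0.104;0.04 0.038 0.303 0.206 0 0 0.104'; python3 jog.py '0.04 0 0 0.001 0 0 0;0.04 0 0 0.002 0 0 0;0.04 0 0 0.002 0 0 0;0.04 0 0 0.002 0 0 0'
```

```text
t: 5.8
tool_pos: [0.4558, 0.4083, 0.0285]
tool_rot: [-0.0, 3.139, 0.003]
contact_force: [-0.2, -0.6, -2.6]
opening: 0.056
grip_force: 43.5
t: 6.13
tool_pos: [0.4545, 0.4075, 0.0247]
tool_rot: [-0.0, 3.141, 0.001]
contact_force: [-0.3, 0.5, -2.3]
opening: 0.0558
grip_force: 43.5
```

```bash
python3 jog.py '0.04 0 0 0.002 0 0 0;0.04 0 0 0.002 0 0 0;0.04 0 0 0.003 0 0 0;0.04 0 0 0.003 0 0 0;0.04 0 0 0.003 0 0 0;0.04 0 0 0.003 0 0 0'
```

```text
t: 6.63
tool_pos: [0.4547, 0.4076, 0.0223]
tool_rot: [-0.001, 3.141, 0.0]
contact_force: [-2.8, -1.2, 4.9]
opening: 0.056
grip_force: 43.8
```

```bash
python3 jog.py '0.075 0 0 -0.001 0 0 0;0.075 0 0 -0.001 0 0 0;0.075 0 0 -0.001 0 0 0;0.075 0 0 -0.001 0 0 0;0.075 0 0 -0.03 0 0 0;0.085 0 0 -0.07 0 0 0;0.085 0 0 -0.11 0 0 0;0.085 0 0 -0.15 0 0 0;0.085 0 0 -0.19 0 0 0;0.085 0 0 -0.23 0 0 0;0.085 0 0 -0.27 0 0 0;0.085 0 0 -0.31 0 0 0;0.085 0 0 -0.31 0 0 0;0.085 0 0 -0.31 0 0 0'; python3 -c "
from h import *
print(rel([.50,.11,.34],np.deg2rad(94)))"
```

```text
t: 7.8
tool_pos: [0.4556, 0.4082, 0.3357]
tool_rot: [-0.0, 3.135, 0.007]
contact_force: [-1.1, -0.8, -0.3]
opening: 0.085
grip_force: 0.0
(array([-0.0444, -0.2982, -0.0054]), np.float64(-0.06957173731072608))
```

```bash
python3 jog.py '0.085 -0.005 -0.04 0 0 0 -0.07;0.085 -0.01 -0.08 0 0 0 -0.07;0.085 -0.02 -0.12 0 0 0 -0.07;0.085 -0.03 -0.16 0 0 0 -0.07;0.085 -0.04 -0.2 0 0 0 -0.07;0.085 -0.044 -0.24 0 0 0 -0.07;0.085 -0.044 -0.28 0 0 0 -0.07;0.085 -0.044 -0.298 0 0 0 -0.07;0.085 -0.044 -0.298 0 0 0 -0.07;0.085 -0.044 -0.298 0 0 0 -0.07;0.085 -0.044 -0.298 0 0 0 -0.07;0.085 -0.044 -0.298 0 0 0 -0.07'; python3 - <<'E'
from h import *
c=cam('wrist'); im=ctrl.get_image('wrist'); save('w2',im); np.save('w2c.npy',c[1])
print(proj('wrist',[.522,.11,.15],c))
E
```

```text
t: 8.8
tool_pos: [0.4982, 0.1105, 0.3304]
tool_rot: [0.113, -3.138, -0.0]
contact_force: [-0.4, 0.3, -0.1]
opening: 0.085
grip_force: 0.0
[[318.06863649 237.29714506]]
```

View pics/w2.png

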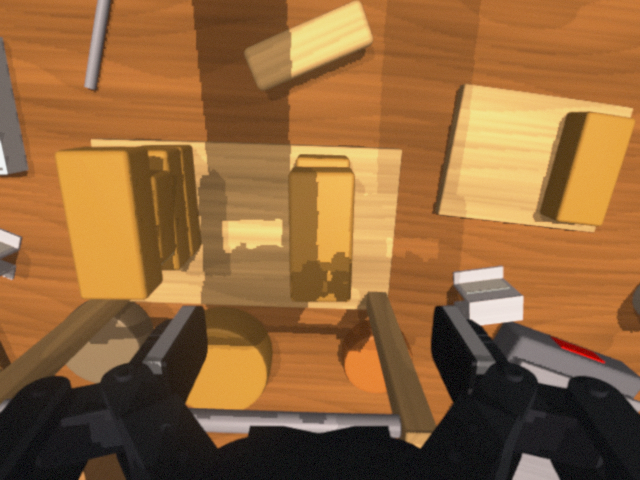

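A2's top spans (289,170) to (352,299), with A1's front edge just showing at row 156. A3 lies well on the board.

```bash
cat >> h.py <<'E'
def box(l,uv,z,c,n='wrist'):
    P=plane(n,uv,z,c)[:,:2]; e=np.roll(P,-1,0)-P
    print(l,P.mean(0).round(4),'sides',np.linalg.norm(e,axis=1).round(3),'ang',np.rad2deg(np.arctan2(e[:,1],e[:,0])).round(1)%180)
E
python3 - <<'E'
from h import *
c=(ctrl.camera_params('wrist'),np.load('w2c.npy'))
box('A2',[(289,170),(354,169),(352,299),(290,297)],.15,c)
box('B3',[(57,149),(146,150),(161,297),(80,297)],.19,c)
box('A3',[(573,112),(633,119),(605,224),(553,218)],.058,c)
box('mk+',[(457,297),(517,291),(523,320),(469,324)],.058,c)
print(rel([.522,.11,.114],np.deg2rad(94)))
E
```

```text
A2 [0.5216 0.1127] sides [0.054 0.118 0.057 0.115] ang [95.   4.8 92.1  3.3]
B3 [ 0.5131 -0.0493] sides [0.066 0.116 0.067 0.118] ang [93.   2.7 94.5  2.1]
A3 [0.4536 0.4007] sides [0.067 0.115 0.062 0.113] ang [89.2  0.8 87.9  3.2]
mk+ [0.6242 0.325 ] sides [0.071 0.041 0.066 0.041] ang [100.1  23.5  98.4  31.5]
(array([-0.0239, -0.0023,  0.2166]), np.float64(0.0023605249492044678))
```

```bash
python3 jog.py '0.085 -0.012 0 0.04 0 0 0;0.085 -0.024 -0.001 0.08 0 0 0;0.085 -0.024 -0.001 0.12 0 0 0;0.085 -0.024 -0.001 0.16 0 0 0;0.085 -0.024 -0.001 0.19 0 0 0;0.085 -0.024 -0.001 0.21 0 0 0;0.085 -0.024 -0.001 0.217 0 0 0;0.085 -0.024 -0.001 0.217 0 0 0;0.085 -0.024 -0.001 0.217 0 0 0;0.05 -0.024 -0.001 0.217 0 0 0;0.05 -0.024 -0.001 0.217 0 0 0;0.05 -0.024 -0.001 0.217 0 0 0;0.05 -0.024 -0.001 0.217 0 0 0;0.05 -0.024 -0.001 0.217 0 0 0;0.05 -0.024 -0.001 0.217 0 0 0' 40; python3 jog.py '0.04 0 0 -0.01 0 0 0;0.04 0 0 -0.04 0 0 0;0.04 0 0 -0.08 0 0 0;0.04 0 0 -0.08 0 0 0;0.04 0 0 -0.08 0 0 0;0.04 0 0 -0.08 0 0 0;0.04 0 0 -0.08 0 0 0;0.04 0 0 -0.08 0 0 0';python3 -c "
from h import *
print(rel([.454,.305,.022],np.deg2rad(90)))"
```

```text
t: 10.1
tool_pos: [0.5243, 0.1101, 0.1169]
tool_rot: [-0.11, 3.135, -0.0]
contact_force: [0.6, 1.8, 6.1]
opening: 0.0556
grip_force: 43.3
t: 10.77
tool_pos: [0.521, 0.1099, 0.1918]
tool_rot: [0.11, -3.135, 0.0]
contact_force: [-0.6, -0.3, -3.1]
opening: 0.0557
grip_force: 43.8
(array([0.0524, 0.1993, 0.17  ]), np.float64(0.07016216983975321))
```

```bash
python3 jog.py '0.04 0.01 0.04 0 0 0 0.07;0.04 0.02 0.08 0 0 0 0.07;0.04 0.03 0.12 0 0 0 0.07;0.04 0.04 0.16 0 0 0 0.07;0.04 0.052 0.199 0.01 0 0 0.07;0.04 0.052 0.199 0.05 0 0 0.07;0.04 0.052 0.199 0.09 0 0 0.07;0.04 0.052 0.199 0.12 0 0 0.07;0.04 0.052 0.199 0.14 0 0 0.07;0.04 0.052 0.199 0.155 0 0 0.07;0.04 0.052 0.199 0.165 0 0 0.07;0.04 0.052 0.199 0.17 0 0 0.07;0.04 0.052 0.199 0.17 0 0 0.07;0.04 0.052 0.199 0.17 0 0 0.07;0.04 0.052 0.199 0.17 0 0 0.07;0.04 0.052 0.199 0.17 0 0 0.07;0.04 0.052 0.199 0.172 0 0 0.07;0.04 0.052 0.199 0.172 0 0 0.07;0.04 0.052 0.199 0.172 0 0 0.07'
```

```text
t: 12.35
tool_pos: [0.457, 0.3049, 0.024]
tool_rot: [0.0, -3.141, 0.001]
contact_force: [-3.5, -3.0, 7.8]
opening: 0.0555
grip_force: 44.0
```

```bash
python3 jog.py '0.075 0 0 -0.003 0 0 0;0.075 0 0 -0.003 0 0 0;0.075 0 0 -0.003 0 0 0;0.075 0 0 -0.003 0 0 0;0.075 0 0 -0.03 0 0 0;0.075 0 0 -0.07 0 0 0;0.085 0 0 -0.11 0 0 0;0.085 0 0 -0.15 0 0 0;0.085 0 0 -0.19 0 0 0;0.085 0 0 -0.23 0 0 0;0.085 0 0 -0.27 0 0 0;0.085 0 0 -0.31 0 0 0;0.085 0 0 -0.31 0 0 0;0.085 0 0 -0.31 0 0 0'; python3 -c "
from h import *
print(rel([.50,.11,.34],np.deg2rad(94)))"
```

```text
t: 13.52
tool_pos: [0.4579, 0.3056, 0.3364]
tool_rot: [-0.0, 3.135, 0.005]
contact_force: [1.0, 0.4, -0.6]
opening: 0.0848
grip_force: 0.0
(array([-0.0421, -0.1956, -0.004 ]), np.float64(-0.06960303422640335))
```

```bash
python3 jog.py '0.085 -0.01 -0.04 0 0 0 -0.07;0.085 -0.02 -0.08 0 0 0 -0.07;0.085 -0.03 -0.12 0 0 0 -0.07;0.085 -0.042 -0.16 0 0 0 -0.07;0.085 -0.042 -0.196 0 0 0 -0.07;0.085 -0.042 -0.196 0 0 0 -0.07;0.085 -0.042 -0.196 0 0 0 -0.07;0.085 -0.042 -0.196 0 0 0 -0.07;0.085 -0.042 -0.196 0 0 0 -0.07;0.085 -0.042 -0.196 0 0 0 -0.07'; python3 - <<'E'
from h import *
c=cam('wrist'); im=ctrl.get_image('wrist'); np.save('w3c.npy',c[1])
crop=im[120:340,200:420]; save('w3',cv2.resize(crop,(600,600),interpolation=cv2.INTER_CUBIC))
E
```

```text
t: 14.35
tool_pos: [0.4984, 0.1101, 0.3317]
tool_rot: [0.114, -3.139, -0.0]
contact_force: [0.3, 0.7, -0.2]
opening: 0.0849
grip_force: 0.0
```

View pics/w3.png

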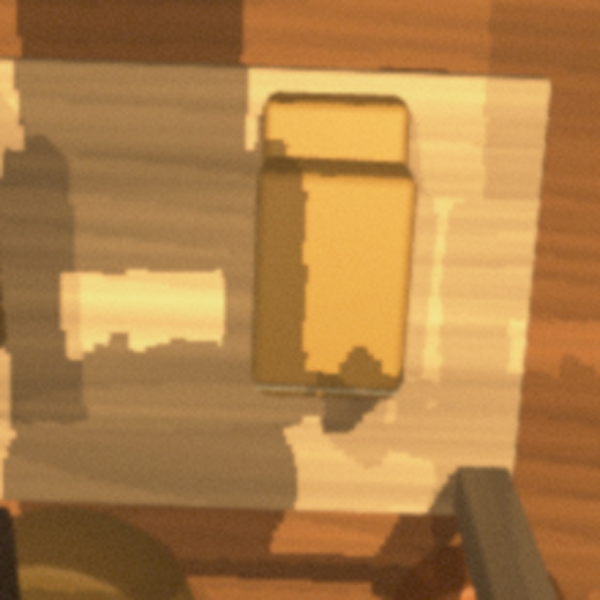

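A_cut's top runs from (258,168) to (402,389) in the crop. A1's front edge is visible at rows 97–102.

```bash
python3 - <<'E'
from h import *
c=(ctrl.camera_params('wrist'),np.load('w3c.npy'))
k=lambda a:np.array(a)/(600/220)+[200,120]-.3
box('Acut',k([(257,168),(416,173),(402,389),(252,387)]),.11,c)
print(plane('wrist',k([(264,95),(412,99)]),.07,c))
print(rel([.525,.1115,.072],np.deg2rad(95)))
E
```

```text
Acut [0.5208 0.1127] sides [0.055 0.08  0.055 0.081] ang [92.4  1.9 93.4  1.8]
[[0.46097918 0.08302997 0.07      ]
 [0.45840203 0.13845881 0.07      ]]
(array([-0.0267, -0.0006,  0.2599]), np.float64(-0.014917628419772733))
```

```bash
python3 jog.py '0.085 -0.012 -0.001 0.04 0 0 0.03;0.085 -0.023 -0.002 0.08 0 0 0.03;0.085 -0.023 -0.002 0.12 0 0 0.03;0.085 -0.023 -0.002 0.16 0 0 0.03;0.085 -0.023 -0.002 0.2 0 0 0.03;0.085 -0.023 -0.002 0.23 0 0 0.03;0.085 -0.023 -0.002 0.25 0 0 0.03;0.085 -0.023 -0.002 0.26 0 0 0.03;0.085 -0.023 -0.002 0.26 0 0 0.03;0.085 -0.023 -0.002 0.26 0 0 0.03;0.05 -0.023 -0.002 0.26 0 0 0.03;0.05 -0.023 -0.002 0.26 0 0 0.03;0.05 -0.023 -0.002 0.26 0 0 0.03;0.05 -0.023 -0.002 0.26 0 0 0.03;0.05 -0.023 -0.002 0.26 0 0 0.03;0.05 -0.023 -0.002 0.26 0 0 0.03' 40; python3 jog.py '0.04 0 0 -0.01 0 0 0;0.04 0 0 -0.04 0 0 0;0.04 0 0 -0.08 0 0 0;0.04 0 0 -0.12 0 0 0;0.04 0 0 -0.16 0 0 0;0.04 0 0 -0.18 0 0 0;0.04 0 0 -0.18 0 0 0;0.04 0 0 -0.18 0 0 0;0.04 0 0 -0.18 0 0 0;0.04 0 0 -0.18 0 0 0';python3 - <<'E'
from h import *
im=ctrl.get_image('scene')
hsv=cv2.cvtColor(im,cv2.COLOR_RGB2HSV)
m=((hsv[...,1]<60)&(hsv[...,2]>110)).astype(np.uint8)
m[:, 240:]=0; m[:200]=0; m[310:]=0; m=cv2.morphologyEx(m,cv2.MORPH_OPEN,np.ones((3,3)))
for k in cv2.findContours(m,0,2)[0]:
    if cv2.contourArea(k)>150: print(cv2.contourArea(k),cv2.boundingRect(k),cv2.approxPolyDP(k,4,True)[:,0].tolist())
E
```

```text
t: 15.73
tool_pos: [0.5237, 0.109, 0.075]
tool_rot: [-0.063, 3.136, 0.001]
contact_force: [-0.9, 2.5, 6.5]
opening: 0.0557
grip_force: 44.0
t: 16.57
tool_pos: [0.5203, 0.1084, 0.2492]
tool_rot: [0.063, -3.136, 0.001]
contact_force: [-0.1, 0.7, -2.3]
opening: 0.0554
grip_force: 43.2
227.5 (174, 268, 26, 16) [[174, 274], [191, 283], [199, 277], [183, 268]]
257.5 (84, 246, 24, 25) [[84, 249], [101, 270], [107, 267], [96, 248]]
2264.5 (142, 212, 86, 40) [[227, 212], [223, 221], [156, 220], [142, 251], [221, 251]]
```

A_cut is held and the tray hasn't moved. I'll carry A_cut over and look at the tray from above.

```bash
python3 -c "
from h import *
print(rel([.44,-.35,.33],np.deg2rad(95)))"
```

```text
(array([ 0.0991, -0.4548, -0.0801]), np.float64(-0.04712070795446066))
```

```bash
python3 jog.py '0.04 0.01 -0.01 -0.03 0 0 -0.047;0.04 0.02 -0.04 -0.06 0 0 -0.047;0.04 0.03 -0.08 -0.08 0 0 -0.047;0.04 0.04 -0.12 -0.08 0 0 -0.047;0.04 0.05 -0.16 -0.08 0 0 -0.047;0.04 0.06 -0.2 -0.08 0 0 -0.047;0.04 0.07 -0.24 -0.08 0 0 -0.047;0.04 0.08 -0.28 -0.08 0 0 -0.047;0.04 0.09 -0.32 -0.08 0 0 -0.047;0.04 0.099 -0.36 -0.08 0 0 -0.047;0.04 0.099 -0.4 -0.08 0 0 -0.047;0.04 0.099 -0.44 -0.08 0 0 -0.047;0.04 0.099 -0.455 -0.08 0 0 -0.047;0.04 0.099 -0.455 -0.08 0 0 -0.047;0.04 0.099 -0.455 -0.08 0 0 -0.047;0.04 0.099 -0.455 -0.08 0 0 -0.047;0.04 0.099 -0.455 -0.08 0 0 -0.047'; python3 - <<'E'
from h import *
c=cam('wrist'); im=ctrl.get_image('wrist'); np.save('w4c.npy',c[1]); save('w4',im)
E
```

```text
t: 18.03
tool_pos: [0.4414, -0.3486, 0.332]
tool_rot: [0.14, -3.138, -0.001]
contact_force: [-0.4, 0.3, -1.5]
opening: 0.0557
grip_force: 43.6
```

View pics/w4.png

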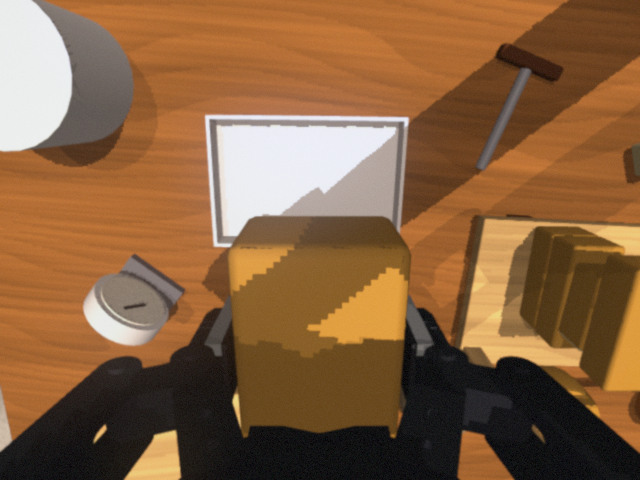

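```bash
python3 - <<'E'
from h import *
c=(ctrl.camera_params('wrist'),np.load('w4c.npy'))
P=plane('wrist',[(206,117),(408,119),(401,225),(214,247)],.035,c)[:,:2]; print(P.round(4))
a=P[1]-P[0]; print(np.linalg.norm(a),np.rad2deg(np.arctan2(a[1],a[0])),np.linalg.norm(P[3]-P[0]))
y=a/np.linalg.norm(a); x=np.array([y[1],-y[0]])
ctr=(P[0]+P[1])/2+.075*x; print('ctr',ctr)
for s in (1,-1): print(ctr+s*.05*y)
print(rel([*(ctr-.05*y-[0,.002]),.016],np.arctan2(y[1],y[0])), rel([*(ctr+.05*y-[0,.002]),.016]))
E
```

```text
[[ 0.3765 -0.4786]
 [ 0.3592 -0.2601]
 [ 0.4782 -0.2498]
 [ 0.5251 -0.468 ]]
0.2192044666216369 94.54631042534615 0.14896360483512308
ctr [ 0.44260492 -0.36339018]
[ 0.43864168 -0.3135475 ]
[ 0.44656817 -0.41323286]
(array([ 0.0009, -0.0669,  0.3163]), np.float64(0.00977445717702441)) (array([-1.000e-04,  3.310e-02,  3.163e-01]), None)
```

The tray rim corners are at (206,117), (408,119) and (214,247). I'll lower A_cut into the -y half, away from the walls.

```bash
python3 jog.py '0.04 0 -0.03 0.02 0 0 0.01;0.04 0.001 -0.06 0.05 0 0 0.01;0.04 0.001 -0.06 0.09 0 0 0.01;0.04 0.001 -0.06 0.13 0 0 0.01;0.04 0.001 -0.06 0.17 0 0 0.01;0.04 0.001 -0.06 0.21 0 0 0.01;0.04 0.001 -0.06 0.25 0 0 0.01;0.04 0.001 -0.06 0.28 0 0 0.01;0.04 0.001 -0.06 0.3 0 0 0.01;0.04 0.001 -0.06 0.315 0 0 0.01;0.04 0.001 -0.06 0.318 0 0 0.01;0.04 0.001 -0.06 0.318 0 0 0.01;0.04 0.001 -0.06 0.318 0 0 0.01;0.04 0.001 -0.06 0.318 0 0 0.01;0.04 0.001 -0.06 0.318 0 0 0.01;0.04 0.001 -0.06 0.318 0 0 0.01'; python3 jog.py '0.04 0 0 0.003 0 0 0;0.04 0 0 0.005 0 0 0;0.04 0 0 0.005 0 0 0;0.04 0 0 0.006 0 0 0;0.04 0 0 0.006 0 0 0;0.04 0 0 0.006 0 0 0'
```

```text
t: 19.42
tool_pos: [0.4461, -0.4107, 0.0159]
tool_rot: [-0.121, 3.138, -0.003]
contact_force: [0.2, 0.5, -1.5]
opening: 0.0552
grip_force: 43.7
t: 19.92
tool_pos: [0.4454, -0.41, 0.0091]
tool_rot: [0.121, -3.139, -0.0]
contact_force: [-3.7, 2.4, 5.1]
opening: 0.0555
grip_force: 44.6
```

Contact with the tray floor. I'll release, rise and check from the scene camera.

```bash
python3 jog.py '0.066 0 0 -0.002 0 0 0;0.066 0 0 -0.002 0 0 0;0.066 0 0 -0.002 0 0 0;0.066 0 0 -0.002 0 0 0;0.066 0 0 -0.03 0 0 0;0.066 0 0 -0.07 0 0 0;0.085 0 0 -0.11 0 0 0;0.085 0 0 -0.15 0 0 0;0.085 0 0 -0.19 0 0 0;0.085 0 0 -0.23 0 0 0;0.085 0 0 -0.27 0 0 0;0.085 0 0 -0.29 0 0 0;0.085 0 0 -0.29 0 0 0;0.085 0 0 -0.29 0 0 0'; python3 - <<'E'
from h import *
im=ctrl.get_image('scene'); w=ctrl.get_image('wrist')
a=cv2.resize(im[180:340,110:510],(800,320),interpolation=cv2.INTER_CUBIC); b=cv2.resize(w,(373,280))
o=np.zeros((600,800,3),np.uint8); o[:320]=a; o[320:,:373]=b; save('c1',o)
print(rel([.457,.305,.30],np.deg2rad(90)))
E
```

```text
t: 21.08
tool_pos: [0.4459, -0.4104, 0.3003]
tool_rot: [-0.121, 3.137, -0.005]
contact_force: [0.7, -0.0, -1.3]
opening: 0.0847
grip_force: 0.0
(array([-0.0671,  0.7113, -0.0022]), np.float64(0.07714969938921334))
```

View pics/c1.png

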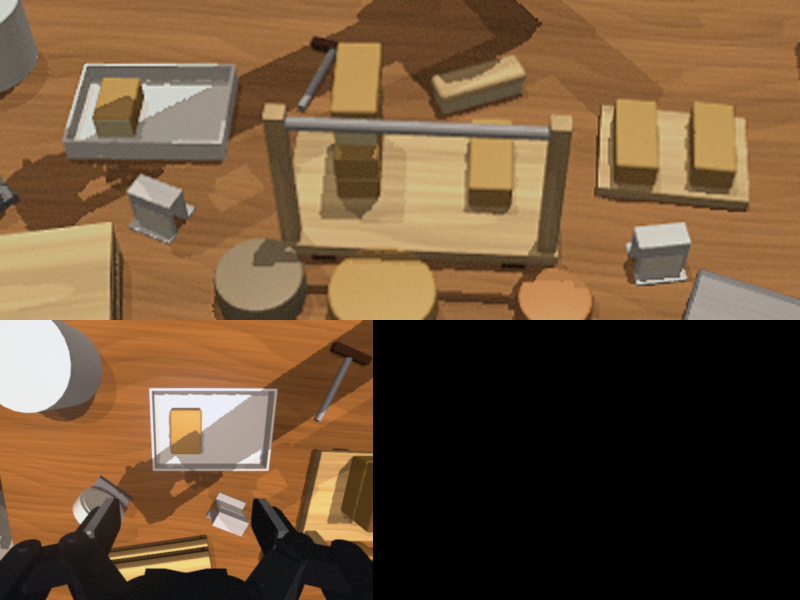

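A_cut lies flat in the tray, A1 stands in place, and A2 and A3 are on the board. I'll look at A1 from above on the way to A2.

```bash
python3 -c "
from h import *
print(rel([.50,.11,.30],np.deg2rad(92.5)))"
```

```text
(array([-0.095 ,  0.5136, -0.0027]), np.float64(0.033516468089355156))
```

```bash
python3 jog.py '0.085 -0.007 0.04 0 0 0 0.03;0.085 -0.014 0.08 0 0 0 0.034;0.085 -0.021 0.12 0 0 0 0.034;0.085 -0.028 0.16 0 0 0 0.034;0.085 -0.035 0.2 0 0 0 0.034;0.085 -0.042 0.24 0 0 0 0.034;0.085 -0.05 0.28 0 0 0 0.034;0.085 -0.06 0.32 0 0 0 0.034;0.085 -0.07 0.36 0 0 0 0.034;0.085 -0.08 0.4 0 0 0 0.034;0.085 -0.09 0.44 0 0 0 0.034;0.085 -0.095 0.48 0 0 0 0.034;0.085 -0.095 0.514 0 0 0 0.034;0.085 -0.095 0.514 0 0 0 0.034;0.085 -0.095 0.514 0 0 0 0.034;0.085 -0.095 0.514 0 0 0 0.034;0.085 -0.095 0.514 0 0 0 0.034'; python3 - <<'E'
from h import *
c=cam('wrist'); im=ctrl.get_image('wrist'); np.save('w5c.npy',c[1]); np.save('w5.npy',im)
hsv=cv2.cvtColor(im,cv2.COLOR_RGB2HSV)
u0=proj('wrist',[.5215,.1115,.07],c)[0].astype(int); print(u0)
m=((hsv[...,1]>150)&(hsv[...,0]>13)).astype(np.uint8); r=np.zeros_like(m); r[u0[1]-90:u0[1]+90,u0[0]-70:u0[0]+70]=1; m*=r
m=cv2.morphologyEx(m,cv2.MORPH_OPEN,np.ones((5,5)))
k=max(cv2.findContours(m,0,2)[0],key=cv2.contourArea); print(cv2.contourArea(k),cv2.boundingRect(k))
b=cv2.boxPoints(cv2.minAreaRect(k)); b=b[np.argsort(np.arctan2(*(b-b.mean(0)).T[::-1]))]; print(b); box('A1',b,.07,c)
b3=cv2.approxPolyDP(k,5,True)[:,0]; print(b3.tolist())
x,y=u0; print(hsv[y,x-60:x+60:6].tolist())
E
```

```text
t: 22.6
tool_pos: [0.5001, 0.1089, 0.297]
tool_rot: [0.065, -3.139, 0.001]
contact_force: [-0.2, -0.9, 0.8]
opening: 0.0852
grip_force: 0.0
[322 220]
6572.5 (295, 156, 59, 121)
[[294.99997 155.99997]
 [352.99997 155.99997]
 [352.99997 275.99997]
 [294.99997 275.99997]]
A1 [0.5192 0.1131] sides [0.054 0.121 0.059 0.121] ang [92.4  3.9 92.4  1.4]
[[348, 157], [295, 162], [300, 276], [350, 273]]
[[16, 134, 184], [17, 139, 183], [16, 137, 184], [17, 137, 183], [17, 140, 177], [16, 135, 179], [16, 169, 152], [17, 167, 163], [17, 171, 163], [19, 169, 240], [19, 169, 241], [19, 168, 241], [19, 168, 242], [19, 167, 241], [19, 164, 242], [17, 157, 203], [21, 125, 246], [18, 132, 232], [18, 135, 232], [17, 134, 232]]
```

```bash
python3 -c "
from h import *
print(rel([.4565,.305,.021],np.deg2rad(90)))"
```

```text
(array([0.0353, 0.198 , 0.2764]), np.float64(0.04122086575269668))
```

```bash
python3 jog.py '0.08 0.01 0.04 0 0 0 0.041;0.08 0.02 0.08 0 0 0 0.041;0.08 0.03 0.12 0 0 0 0.041;0.08 0.035 0.16 0 0 0 0.041;0.08 0.035 0.198 0.02 0 0 0.041;0.08 0.035 0.198 0.06 0 0 0.041;0.08 0.035 0.198 0.1 0 0 0.041;0.08 0.035 0.198 0.14 0 0 0.041;0.08 0.035 0.198 0.18 0 0 0.041;0.08 0.035 0.198 0.22 0 0 0.041;0.08 0.035 0.198 0.25 0 0 0.041;0.08 0.035 0.198 0.27 0 0 0.041;0.08 0.035 0.198 0.277 0 0 0.041;0.08 0.035 0.198 0.277 0 0 0.041;0.08 0.035 0.198 0.277 0 0 0.041;0.08 0.035 0.198 0.277 0 0 0.041' 40; python3 jog.py '0.04 0 0 0 0 0 0;0.04 0 0 0 0 0 0;0.04 0 0 0 0 0 0;0.04 0 0 0 0 0 0;0.04 0 0 0 0 0 0;0.04 0 0 0 0 0 0;0.04 0 0 -0.01 0 0 0;0.04 0 0 -0.04 0 0 0;0.04 0 0 -0.08 0 0 0;0.04 0 0 -0.12 0 0 0;0.04 0 0 -0.15 0 0 0;0.04 0 0 -0.15 0 0 0;0.04 0 0 -0.15 0 0 0;0.04 0 0 -0.15 0 0 0;0.04 0 0 -0.15 0 0 0;0.04 0 0 -0.15 0 0 0';python3 -c "
from h import *
print(rel([.5195,.110,.077],np.deg2rad(92.5)))"
```

```text
t: 23.98
tool_pos: [0.4589, 0.3066, 0.0236]
tool_rot: [-0.002, 3.138, 0.003]
contact_force: [-0.2, -0.6, -0.3]
opening: 0.0796
grip_force: 0.0
t: 25.32
tool_pos: [0.4553, 0.3055, 0.1683]
tool_rot: [0.004, -3.137, 0.003]
contact_force: [0.5, -0.9, -1.8]
opening: 0.0557
grip_force: 44.1
(array([-0.0642, -0.1954,  0.0915]), np.float64(-0.04139491672360318))
```

```bash
python3 jog.py '0.04 -0.02 -0.04 0 0 0 -0.041;0.04 -0.04 -0.08 0 0 0 -0.041;0.04 -0.055 -0.12 0 0 0 -0.041;0.04 -0.064 -0.16 0 0 0 -0.041;0.04 -0.064 -0.195 0.02 0 0 -0.041;0.04 -0.064 -0.195 0.05 0 0 -0.041;0.04 -0.064 -0.195 0.07 0 0 -0.041;0.04 -0.064 -0.195 0.08 0 0 -0.041;0.04 -0.064 -0.195 0.08 0 0 -0.041;0.04 -0.064 -0.195 0.08 0 0 -0.041;0.04 -0.064 -0.195 0.08 0 0 -0.041;0.04 -0.064 -0.195 0.08 0 0 -0.041;0.04 -0.064 -0.195 0.08 0 0 -0.041;0.04 -0.064 -0.195 0.08 0 0 -0.041;0.04 -0.064 -0.195 0.08 0 0 -0.041;0.04 -0.064 -0.195 0.08 0 0 -0.041;0.04 -0.064 -0.195 0.08 0 0 -0.041;0.04 -0.064 -0.195 0.08 0 0 -0.041';python3 -c "
from h import *
print(rel([.5195,.110,.074],np.deg2rad(92.5)))"
```

```text
t: 26.82
tool_pos: [0.5213, 0.1114, 0.0913]
tool_rot: [0.068, -3.141, 0.0]
contact_force: [0.5, -0.1, -3.0]
opening: 0.0556
grip_force: 44.5
(array([ 0.0019, -0.0013,  0.0173]), np.float64(-0.0004014635107179032))
```

```bash
python3 jog.py '0.04 0.0018 -0.0013 0.005 0 0 0;0.04 0.0018 -0.0013 0.01 0 0 0;0.04 0.0018 -0.0013 0.013 0 0 0;0.04 0.0018 -0.0013 0.015 0 0 0;0.04 0.0018 -0.0013 0.016 0 0 0;0.04 0.0018 -0.0013 0.017 0 0 0;0.04 0.0018 -0.0013 0.018 0 0 0;0.04 0.0018 -0.0013 0.019 0 0 0;0.04 0.0018 -0.0013 0.019 0 0 0;0.04 0.0018 -0.0013 0.019 0 0 0;0.04 0.0018 -0.0013 0.019 0 0 0'
```

```text
t: 27.73
tool_pos: [0.5193, 0.1099, 0.0754]
tool_rot: [0.068, -3.138, 0.001]
contact_force: [-14.4, -3.0, 18.1]
opening: 0.0553
grip_force: 47.2
```

```bash
python3 jog.py '0.04 0 0 -0.002 0 0 0;0.04 0 0 -0.002 0 0 0;0.07 0 0 -0.002 0 0 0;0.07 0 0 -0.002 0 0 0;0.07 0 0 -0.002 0 0 0;0.07 0 0 -0.002 0 0 0;0.07 0 0 -0.03 0 0 0;0.08 0 0 -0.07 0 0 0;0.08 0 0 -0.11 0 0 0;0.08 0 0 -0.15 0 0 0;0.08 0 0 -0.19 0 0 0;0.08 0 0 -0.225 0 0 0;0.08 0 0 -0.225 0 0 0;0.08 0 0 -0.225 0 0 0;0.08 0 0 -0.225 0 0 0;0.08 0 0 -0.225 0 0 0'; python3 - <<'E'
from h import *
c=cam('wrist'); im=ctrl.get_image('wrist')
hsv=cv2.cvtColor(im,cv2.COLOR_RGB2HSV)
u0=proj('wrist',[.5195,.113,.11],c)[0].astype(int); print(u0)
m=((hsv[...,1]>150)&(hsv[...,0]>13)).astype(np.uint8); r=np.zeros_like(m); r[u0[1]-100:u0[1]+100,u0[0]-70:u0[0]+70]=1; m*=r
m=cv2.morphologyEx(m,cv2.MORPH_OPEN,np.ones((5,5)))
k=max(cv2.findContours(m,0,2)[0],key=cv2.contourArea); print(cv2.boundingRect(k))
print(cv2.approxPolyDP(k,5,True)[:,0].tolist())
b=cv2.boxPoints(cv2.minAreaRect(k)); b=b[np.argsort(np.arctan2(*(b-b.mean(0)).T[::-1]))]; box('A2',b,.11,c)
save('c2',cv2.resize(im[100:340,200:440],(600,600)))
print(rel([.4548,.4077,.02],np.deg2rad(90)))
E
```

```text
t: 29.07
tool_pos: [0.5188, 0.1099, 0.2949]
tool_rot: [0.068, -3.137, 0.0]
contact_force: [0.2, 0.7, 0.2]
opening: 0.08
grip_force: 0.0
[324 210]
(286, 139, 68, 136)
[[290, 140], [289, 273], [346, 274], [353, 143]]
A2 [0.5188 0.1088] sides [0.055 0.119 0.061 0.119] ang [92.5  4.  92.5  1.1]
(array([0.0498, 0.3003, 0.2748]), np.float64(0.043188859038669536))
```

View pics/c2.png

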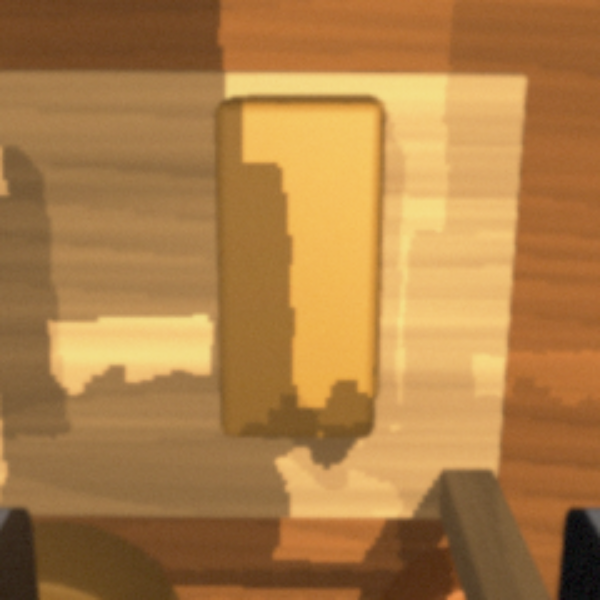

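A2 covers A1 from above, but the y readings differ by about 4 mm. I'll check the rear faces numerically in the scene view.

```bash
python3 - <<'E'
from h import *
c=cam('scene'); im=ctrl.get_image('scene'); hsv=cv2.cvtColor(im,cv2.COLOR_RGB2HSV)
print([proj('scene',P,c)[0].round(1).tolist() for P in ([.5788,.085,.11],[.5764,.14,.11],[.5788,.085,.07],[.5764,.14,.07],[.5788,.085,.03],[.5764,.14,.03])])
def ext(v,u0,u1):
    s=cv2.GaussianBlur(hsv[v:v+1,u0:u1,1].astype(np.float32),(3,1),0)[0]; w=np.where(s>150)[0]; return (w.min()+u0,w.max()+u0) if len(w) else None
print([ (v,ext(v,330,390)) for v in range(250,302,2)])
print(hsv[272,335:385].tolist()); print(hsv[284,335:385].tolist())
E
```

```text
[[341.6, 261.7], [363.9, 262.5], [341.3, 272.0], [363.2, 272.7], [341.0, 281.9], [362.5, 282.6]]
[(250, (np.int64(344), np.int64(353))), (252, (np.int64(344), np.int64(348))), (254, (np.int64(344), np.int64(349))), (256, (np.int64(344), np.int64(352))), (258, (np.int64(347), np.int64(364))), (260, (np.int64(343), np.int64(364))), (262, (np.int64(343), np.int64(364))), (264, (np.int64(344), np.int64(362))), (266, (np.int64(346), np.int64(364))), (268, (np.int64(343), np.int64(364))), (270, (np.int64(343), np.int64(364))), (272, (np.int64(345), np.int64(363))), (274, (np.int64(345), np.int64(362))), (276, (np.int64(345), np.int64(365))), (278, (np.int64(345), np.int64(365))), (280, (np.int64(345), np.int64(362))), (282, (np.int64(346), np.int64(364))), (284, None), (286, None), (288, None), (290, None), (292, None), (294, None), (296, None), (298, None), (300, None)]
[[16, 118, 138], [17, 115, 140], [17, 113, 140], [18, 119, 137], [18, 115, 137], [17, 114, 137], [18, 113, 142], [18, 124, 127], [18, 125, 114], [17, 148, 93], [18, 162, 82], [18, 158, 84], [18, 161, 81], [16, 130, 86], [1
[... 644 characters left out ...]
, 127], [17, 122, 128], [18, 123, 126], [18, 122, 127], [17, 122, 127], [17, 132, 108], [17, 122, 98], [17, 119, 101], [18, 121, 103], [18, 121, 101], [18, 126, 99], [16, 125, 100], [15, 111, 103], [17, 118, 99], [17, 128, 102], [16, 124, 99], [16, 120, 102], [17, 115, 104], [15, 110, 104], [18, 121, 103], [17, 128, 98], [18, 116, 101], [16, 113, 99], [16, 129, 91], [17, 116, 136], [18, 112, 176], [19, 113, 178], [18, 111, 179], [18, 110, 178], [18, 110, 185], [18, 108, 198], [18, 112, 184], [18, 113, 181], [18, 105, 182], [18, 107, 183], [18, 107, 184], [18, 112, 182], [18, 107, 184], [18, 113, 185], [18, 109, 191], [18, 118, 125], [16, 115, 93], [15, 122, 92], [17, 120, 91], [17, 112, 98]]
```

A1 is about 4 mm further +y than A2 in both views, so the wrist vision has no bias. I'll regrip A2, lift it a few mm, shift it +4 mm and set it down.

```bash
python3 jog.py '0.075 0 0 0.04 0 0 0;0.075 0 0 0.08 0 0 0;0.075 0 0 0.12 0 0 0;0.075 0 0 0.16 0 0 0;0.075 0 0 0.19 0 0 0;0.075 0 0 0.21 0 0 0;0.075 0 0 0.218 0 0 0;0.075 0 0 0.22 0 0 0;0.075 0 0 0.22 0 0 0;0.075 0 0 0.22 0 0 0;0.075 0 0 0.22 0 0 0;0.04 0 0 0.22 0 0 0;0.04 0 0 0.22 0 0 0;0.04 0 0 0.22 0 0 0;0.04 0 0 0.22 0 0 0;0.04 0 0 0.22 0 0 0' 30; python3 jog.py '0.04 0 0 -0.004 0 0 0;0.04 0 0 -0.008 0 0 0;0.04 0 0.004 -0.008 0 0 0;0.04 0 0.004 -0.008 0 0 0;0.04 0 0.004 -0.008 0 0 0;0.04 0 0.004 -0.008 0 0 0;0.04 0 0.004 -0.008 0 0 0;0.04 0 0.004 -0.006 0 0 0;0.04 0 0.004 -0.004 0 0 0;0.04 0 0.004 -0.002 0 0 0;0.04 0 0.004 -0.001 0 0 0;0.04 0 0.004 0 0 0 0;0.04 0 0.004 0 0 0 0;0.04 0 0.004 0 0 0 0;0.04 0 0.004 0 0 0 0'
```

```text
t: 30.5
tool_pos: [0.5208, 0.1101, 0.079]
tool_rot: [-0.068, 3.138, 0.0]
contact_force: [0.2, 1.4, 6.0]
opening: 0.0554
grip_force: 34.3
t: 31.75
tool_pos: [0.5194, 0.1139, 0.079]
tool_rot: [0.068, -3.14, 0.0]
contact_force: [-7.2, -1.0, 8.4]
opening: 0.0554
grip_force: 34.6
```

```bash
python3 jog.py '0.07 0 0 -0.002 0 0 0;0.07 0 0 -0.002 0 0 0;0.07 0 0 -0.002 0 0 0;0.07 0 0 -0.002 0 0 0;0.07 0 0 -0.03 0 0 0;0.08 0 0 -0.07 0 0 0;0.08 0 0 -0.11 0 0 0;0.08 0 0 -0.15 0 0 0;0.08 0 0 -0.19 0 0 0;0.08 0 0 -0.22 0 0 0;0.08 0 0 -0.22 0 0 0;0.08 0 0 -0.22 0 0 0;0.08 0 0 -0.22 0 0 0;0.08 0 0 -0.22 0 0 0'; cat >> h.py <<'E'
def tan(z,g,l='',hw=(70,100)):
    c=cam('wrist'); im=ctrl.get_image('wrist'); hsv=cv2.cvtColor(im,cv2.COLOR_RGB2HSV)
    u0=proj('wrist',[*g,z],c)[0].astype(int)
    m=((hsv[...,1]>150)&(hsv[...,0]>13)).astype(np.uint8); r=np.zeros_like(m); r[u0[1]-hw[1]:u0[1]+hw[1],u0[0]-hw[0]:u0[0]+hw[0]]=1; m*=r
    m=cv2.morphologyEx(m,cv2.MORPH_OPEN,np.ones((5,5)))
    k=max(cv2.findContours(m,0,2)[0],key=cv2.contourArea)
    P=plane('wrist',k[:,0].astype(float),z,c)[:,:2]; r=cv2.minAreaRect((P*1000).astype(np.float32)); print(l,np.round(r,1) if 0 else r)
    return c,im
E
python3 - <<'E'
from h import *
tan(.11,(.5195,.113),'A2')
im=ctrl.get_image('scene'); V=cv2.cvtColor(im,cv2.COLOR_RGB2HSV)[...,2]
for a,b in ((262,268),(274,280)): print(V[a:b,338:372].mean(0).round().astype(int).tolist())
print(rel([.4548,.4077,.30],np.deg2rad(90)))
E
```

```text
t: 32.92
tool_pos: [0.5185, 0.1139, 0.2948]
tool_rot: [0.068, -3.137, 0.0]
contact_force: [1.0, 0.2, -0.5]
opening: 0.0797
grip_force: 0.0
A2 ((517.6806640625, 112.18953704833984), (118.98172760009766, 55.653202056884766), 2.5091235637664795)
[141, 140, 141, 141, 143, 135, 101, 87, 92, 89, 87, 90, 86, 88, 89, 87, 88, 88, 88, 89, 97, 94, 88, 88, 89, 91, 90, 82, 130, 187, 194, 192, 189, 202]
[194, 167, 144, 144, 147, 138, 100, 81, 83, 84, 84, 84, 85, 83, 85, 86, 86, 84, 85, 86, 86, 86, 86, 87, 87, 84, 84, 80, 183, 198, 196, 195, 195, 201]
(array([ 0.0511,  0.2963, -0.005 ]), np.float64(0.04318799200844281))
```

A2 now sits at (.518,.112) on A1 at (.519,.113), with the same yaw. Next is A3.

```bash
python3 jog.py '0.08 0.01 0.04 0 0 0 0.043;0.08 0.02 0.08 0 0 0 0.043;0.08 0.03 0.12 0 0 0 0.043;0.08 0.04 0.16 0 0 0 0.043;0.08 0.051 0.2 0 0 0 0.043;0.08 0.051 0.24 0 0 0 0.043;0.08 0.051 0.28 0 0 0 0.043;0.08 0.051 0.296 0.03 0 0 0.043;0.08 0.051 0.296 0.07 0 0 0.043;0.08 0.051 0.296 0.11 0 0 0.043;0.08 0.051 0.296 0.15 0 0 0.043;0.08 0.051 0.296 0.19 0 0 0.043;0.08 0.051 0.296 0.23 0 0 0.043;0.08 0.051 0.296 0.255 0 0 0.043;0.08 0.051 0.296 0.268 0 0 0.043;0.08 0.051 0.296 0.273 0 0 0.043;0.08 0.051 0.296 0.273 0 0 0.043;0.08 0.051 0.296 0.273 0 0 0.043;0.08 0.051 0.296 0.273 0 0 0.043' 40; python3 jog.py '0.04 0 0 0 0 0 0;0.04 0 0 0 0 0 0;0.04 0 0 0 0 0 0;0.04 0 0 0 0 0 0;0.04 0 0 0 0 0 0;0.04 0 0 0 0 0 0;0.04 0 0 -0.01 0 0 0;0.04 0 0 -0.04 0 0 0;0.04 0 0 -0.08 0 0 0;0.04 0 0 -0.12 0 0 0;0.04 0 0 -0.16 0 0 0;0.04 0 0 -0.18 0 0 0;0.04 0 0 -0.18 0 0 0;0.04 0 0 -0.18 0 0 0;0.04 0 0 -0.18 0 0 0;0.04 0 0 -0.18 0 0 0;0.04 0 0 -0.18 0 0 0;0.04 0 0 -0.18 0 0 0';python3 -c "
from h import *
print(rel([.5195,.1140,.135],np.deg2rad(92.5)))"
```

```text
t: 34.6
tool_pos: [0.4574, 0.4087, 0.027]
tool_rot: [-0.0, 3.138, 0.004]
contact_force: [0.4, -0.2, -0.1]
opening: 0.0801
grip_force: 0.0
t: 36.1
tool_pos: [0.4549, 0.4069, 0.2019]
tool_rot: [0.0, -3.138, 0.003]
contact_force: [0.0, -0.4, -2.7]
opening: 0.0559
grip_force: 43.3
(array([-0.0648, -0.2927,  0.0674]), np.float64(-0.043450706242648574))
```

```bash
python3 jog.py '0.04 -0.01 -0.04 0 0 0 -0.043;0.04 -0.02 -0.08 0 0 0 -0.043;0.04 -0.03 -0.12 0 0 0 -0.043;0.04 -0.04 -0.16 0 0 0 -0.043;0.04 -0.05 -0.2 0 0 0 -0.043;0.04 -0.06 -0.24 0 0 0 -0.043;0.04 -0.065 -0.28 0 0 0 -0.043;0.04 -0.065 -0.293 0.02 0 0 -0.043;0.04 -0.065 -0.293 0.04 0 0 -0.043;0.04 -0.065 -0.293 0.06 0 0 -0.043;0.04 -0.065 -0.293 0.067 0 0 -0.043;0.04 -0.065 -0.293 0.067 0 0 -0.043;0.04 -0.065 -0.293 0.067 0 0 -0.043;0.04 -0.065 -0.293 0.067 0 0 -0.043;0.04 -0.065 -0.293 0.067 0 0 -0.043;0.04 -0.065 -0.293 0.067 0 0 -0.043;0.04 -0.065 -0.293 0.067 0 0 -0.043;0.04 -0.065 -0.293 0.067 0 0 -0.043';python3 -c "
from h import *
print(rel([.5195,.1135,.116],np.deg2rad(92.5)))"
```

```text
t: 37.6
tool_pos: [0.5211, 0.1147, 0.138]
tool_rot: [-0.068, 3.14, 0.0]
contact_force: [-0.2, -0.6, -3.7]
opening: 0.0557
grip_force: 43.7
(array([ 0.0017, -0.0011,  0.022 ]), np.float64(-0.00013638878730493076))
```

```bash
python3 jog.py '0.04 0.0015 -0.001 0.005 0 0 0;0.04 0.0015 -0.001 0.01 0 0 0;0.04 0.0015 -0.001 0.014 0 0 0;0.04 0.0015 -0.001 0.017 0 0 0;0.04 0.0015 -0.001 0.019 0 0 0;0.04 0.0015 -0.001 0.02 0 0 0;0.04 0.0015 -0.001 0.021 0 0 0;0.04 0.0015 -0.001 0.021 0 0 0;0.04 0.0015 -0.001 0.021 0 0 0;0.04 0.0015 -0.001 0.021 0 0 0'
```

```text
t: 38.43
tool_pos: [0.5188, 0.1134, 0.1185]
tool_rot: [0.068, -3.138, 0.001]
contact_force: [-9.6, -0.7, 10.6]
opening: 0.0561
grip_force: 45.2
```

```bash
python3 jog.py '0.04 0 0 -0.001 0 0 0;0.07 0 0 -0.001 0 0 0;0.07 0 0 -0.001 0 0 0;0.07 0 0 -0.001 0 0 0;0.07 0 0 -0.001 0 0 0;0.07 0 0 -0.03 0 0 0;0.07 0 0 -0.07 0 0 0;0.07 0 0 -0.11 0 0 0;0.07 0 0 -0.15 0 0 0;0.07 0 0 -0.19 0 0 0;0.07 0 0 -0.22 0 0 0;0.07 0 0 -0.22 0 0 0;0.07 0 0 -0.22 0 0 0;0.07 0 0 -0.22 0 0 0;0.07 0 0 -0.22 0 0 0;0.07 0 0 -0.22 0 0 0'; python3 - <<'E'
from h import *
tan(.15,(.5195,.113),'A3')
im=ctrl.get_image('scene'); hsv=cv2.cvtColor(im,cv2.COLOR_RGB2HSV)
m=((hsv[...,1]<60)&(hsv[...,2]>90)).astype(np.uint8); m[:265]=0; m[340:]=0
m=cv2.morphologyEx(m,cv2.MORPH_OPEN,np.ones((3,3)))
for k in cv2.findContours(m,0,2)[0]:
    if cv2.contourArea(k)>80: print(cv2.contourArea(k),cv2.boundingRect(k),cv2.approxPolyDP(k,2,True)[:,0].tolist())
print(rel([.57,.30,.33],np.deg2rad(92.5)))
E
```

```text
t: 39.77
tool_pos: [0.5186, 0.1134, 0.3337]
tool_rot: [0.068, -3.137, 0.0]
contact_force: [-0.8, -0.1, 0.0]
opening: 0.0697
grip_force: 0.0
A3 ((515.968505859375, 111.58375549316406), (55.561683654785156, 120.60185241699219), 89.72908020019531)
1053.5 (453, 315, 81, 25) [[453, 339], [533, 339], [463, 315], [459, 316]]
266.5 (428, 307, 25, 15) [[451, 307], [430, 309], [428, 321], [452, 319]]
273.0 (427, 291, 28, 14) [[452, 292], [428, 293], [429, 304], [454, 302]]
372.5 (610, 286, 19, 38) [[610, 286], [615, 299], [614, 304], [620, 306], [616, 309], [619, 323], [622, 323], [628, 311], [623, 288]]
212.0 (175, 284, 22, 18) [[178, 284], [175, 294], [194, 301], [194, 289]]
120.0 (547, 268, 13, 13) [[549, 268], [547, 279], [555, 280], [559, 272], [557, 269]]
236.0 (174, 268, 26, 16) [[174, 274], [175, 277], [190, 283], [195, 283], [199, 278], [199, 274], [179, 268]]
199.5 (90, 265, 26, 14) [[90, 265], [100, 277], [107, 274], [115, 278], [108, 265]]
(array([-0.0592,  0.1842,  0.0043]), np.float64(-0.0004527687482123177))
```

Stack A is restored to within 3 mm. Now I'll look at the +y marker from above.

```bash
python3 jog.py '0.06 -0.02 0.04 0 0 0 0;0.06 -0.04 0.08 0 0 0 0;0.06 -0.06 0.12 0 0 0 0;0.06 -0.069 0.16 0 0 0 0;0.06 -0.069 0.184 0 0 0 0;0.06 -0.069 0.184 0 0 0 0;0.06 -0.069 0.184 0 0 0 0;0.06 -0.069 0.184 0 0 0 0;0.06 -0.069 0.184 0 0 0 0;0.06 -0.069 0.184 0 0 0 0' ; python3 - <<'E'
from h import *
c=cam('wrist'); im=ctrl.get_image('wrist'); np.save('m1c.npy',c[1]); cv2.imwrite('m1.png',im[:,:,::-1])
hsv=cv2.cvtColor(im,cv2.COLOR_RGB2HSV); u=proj('wrist',[.628,.33,.058],c)[0].astype(int); print(u)
for t in (120,160,190,215):
    m=((hsv[...,1]<60)&(hsv[...,2]>t)).astype(np.uint8); r=np.zeros_like(m); r[u[1]-60:u[1]+60,u[0]-60:u[0]+60]=1; m*=r
    m=cv2.morphologyEx(m,cv2.MORPH_OPEN,np.ones((3,3)))
    for k in cv2.findContours(m,0,2)[0]:
        if cv2.contourArea(k)>80: 
            P=plane('wrist',k[:,0].astype(float),.058,c)[:,:2]; print(t,cv2.contourArea(k),cv2.boundingRect(k),np.round(np.hstack([np.ravel(x) for x in cv2.minAreaRect((P*1000).astype(np.float32))]),1),cv2.approxPolyDP(k,2.5,True)[:,0].tolist())
a=cv2.resize(im[max(u[1]-80,0):u[1]+80,u[0]-80:u[0]+80],(500,500),interpolation=cv2.INTER_CUBIC); save('m1z',a)
E
```

```text
t: 40.7
tool_pos: [0.5804, 0.299, 0.3364]
tool_rot: [-0.065, 3.141, -0.0]
contact_force: [0.1, 0.2, -0.1]
opening: 0.0602
grip_force: 0.0
[345 232]
120 480.0 (377, 265, 28, 26) [681.1 389.7  35.1  25.5  73.1] [[384, 265], [377, 282], [404, 290], [404, 270]]
120 2710.0 (315, 191, 61, 58) [614.  327.3  59.7  64.2  12. ] [[365, 191], [315, 199], [321, 248], [375, 240], [373, 217], [366, 204]]
160 1502.5 (316, 214, 60, 35) [627.  330.   33.2  64.2  12. ] [[372, 214], [317, 222], [321, 248], [375, 240]]
160 714.0 (315, 191, 52, 25) [595.9 322.5  22.1  56.5  11.7] [[365, 191], [315, 199], [316, 209], [334, 215], [335, 210], [365, 204]]
190 1464.0 (317, 214, 59, 35) [627.5 330.3  32.3  64.1  11.6] [[372, 214], [317, 223], [320, 245], [329, 248], [375, 240]]
190 614.5 (315, 191, 52, 21) [592.4 321.8  15.   56.5  11.7] [[365, 191], [315, 199], [316, 209], [366, 203]]
215 1437.0 (317, 215, 59, 34) [627.6 330.4  32.   63.9  11.5] [[372, 215], [317, 223], [320, 245], [329, 248], [375, 240]]
215 569.0 (315, 192, 52, 19) [592.5 321.8  14.2  56.5  11.1] [[365, 192], [315, 200], [316, 209], [366, 203]]
```

View pics/m1z.png

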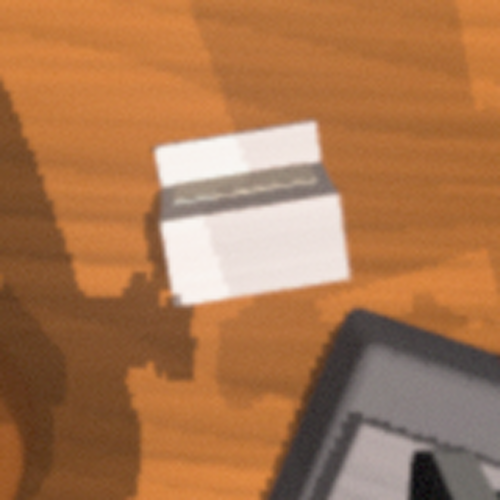

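The picture shows the marker's top face cleanly, centred at (.6276,.3304) with its x axis at 11.6°. I'll turn the gripper across it.

```bash
python3 -c "
from h import *
print(rel([.6276,.3304,.12],np.deg2rad(11.6)))"; python3 jog.py '0.05 -0.02 0.015 0.03 0 0 0.12;0.05 -0.04 0.03 0.06 0 0 0.24;0.05 -0.047 0.033 0.09 0 0 0.36;0.05 -0.047 0.033 0.12 0 0 0.48;0.05 -0.047 0.033 0.15 0 0 0.6;0.05 -0.047 0.033 0.18 0 0 0.72;0.05 -0.047 0.033 0.2 0 0 0.84;0.05 -0.047 0.033 0.21 0 0 0.96;0.05 -0.047 0.033 0.21 0 0 1.08;0.05 -0.047 0.033 0.21 0 0 1.2;0.05 -0.047 0.033 0.21 0 0 1.32;0.05 -0.047 0.033 0.21 0 0 1.412;0.05 -0.047 0.033 0.21 0 0 1.412;0.05 -0.047 0.033 0.21 0 0 1.412;0.05 -0.047 0.033 0.21 0 0 1.412;0.05 -0.047 0.033 0.21 0 0 1.412;0.05 -0.047 0.033 0.21 0 0 1.412'; python3 -c "
from h import *
print(rel([.6276,.3304,.026],np.deg2rad(11.6)))"
```

```text
(array([-0.0484,  0.0293,  0.2166]), np.float64(1.4099543255276787))
t: 42.17
tool_pos: [0.6259, 0.3351, 0.1264]
tool_rot: [1.985, 2.435, 0.0]
contact_force: [0.4, -0.3, 0.6]
opening: 0.05
grip_force: 0.0
(array([-0.005 ,  0.0007,  0.1004]), np.float64(0.00023081091429721923))
```

```bash
python3 jog.py '0.05 -0.004 0.001 0.03 0 0 0;0.05 -0.004 0.001 0.06 0 0 0;0.05 -0.004 0.001 0.08 0 0 0;0.05 -0.004 0.001 0.094 0 0 0;0.05 -0.004 0.001 0.1 0 0 0;0.05 -0.004 0.001 0.1 0 0 0;0.05 -0.004 0.001 0.1 0 0 0;0.05 -0.004 0.001 0.1 0 0 0;0.02 -0.004 0.001 0.1 0 0 0;0.02 -0.004 0.001 0.1 0 0 0;0.02 -0.004 0.001 0.1 0 0 0;0.02 -0.004 0.001 0.1 0 0 0;0.02 -0.004 0.001 0.1 0 0 0;0.02 -0.004 0.001 0.1 0 0 0' 30; python3 jog.py '0.02 0 0 -0.02 0 0 0;0.02 0 0 -0.06 0 0 0;0.02 0 0 -0.1 0 0 0;0.02 0 0 -0.14 0 0 0;0.02 0 0 -0.18 0 0 0;0.02 0 0 -0.22 0 0 0;0.02 0 0 -0.26 0 0 0;0.02 0 0 -0.28 0 0 0;0.02 0 0 -0.28 0 0 0;0.02 0 0 -0.28 0 0 0;0.02 0 0 -0.28 0 0 0;0.02 0 0 -0.28 0 0 0;0.02 0 0 -0.28 0 0 0'
```

```text
t: 43.33
tool_pos: [0.629, 0.3321, 0.0285]
tool_rot: [1.985, 2.433, 0.005]
contact_force: [1.1, 0.1, 5.6]
opening: 0.0316
grip_force: 30.8
t: 44.42
tool_pos: [0.6267, 0.3311, 0.3027]
tool_rot: [-1.985, -2.432, 0.007]
contact_force: [-0.5, 0.7, -1.2]
opening: 0.0319
grip_force: 30.2
```

```bash
python3 - <<'E'
from h import *
for n in ('scene','side'):
    c=cam(n); im=ctrl.get_image(n); hsv=cv2.cvtColor(im,cv2.COLOR_RGB2HSV).astype(float)
    for g in ([.639,.118],[.643,.03],[.646,-.05]):
        u=proj(n,[*g,.24],c)[0]
        a,b=proj(n,[[g[0]-.004,g[1]+.1,.24],[g[0]+.004,g[1]-.1,.24]],c); d=(b-a)/np.linalg.norm(b-a); nn=np.array([-d[1],d[0]])
        s=np.arange(-14,14.1,.5); S=[]
        for k in s:
            S.append(np.mean([hsv[int(round((u+nn*k+d*j)[1])),int(round((u+nn*k+d*j)[0])),1] for j in range(-5,6)]))
        S=np.array(S); w=s[S<85]; 
        if len(w)==0: print(n,g,S.round()); continue
        P=plane(n,u+nn*(w.min()+w.max())/2,.24,c)[0]; print(n,g,w.min(),w.max(),P.round(4))
print(rel([.639,.117,.30],np.deg2rad(2.4)))
E
```

```text
scene [0.639, 0.118] -2.5 4.0 [0.6367 0.1179 0.24  ]
scene [0.643, 0.03] -2.0 4.0 [0.64   0.0298 0.24  ]
scene [0.646, -0.05] -3.0 4.5 [ 0.6437 -0.0503  0.24  ]
side [0.639, 0.118] -14.0 12.5 [0.6408 0.119  0.24  ]
side [0.643, 0.03] -4.5 3.0 [0.6447 0.0308 0.24  ]
side [0.646, -0.05] -5.0 3.0 [ 0.6481 -0.0491  0.24  ]
(array([-0.2123, -0.0313,  0.0042]), np.float64(0.1601159791102491))
```

```bash
python3 jog.py '0.02 0 0 -0.02 0 0 0.08;0.02 -0.03 -0.005 -0.03 0 0 0.16;0.02 -0.07 -0.01 -0.03 0 0 0.16;0.02 -0.11 -0.017 -0.03 0 0 0.16;0.02 -0.15 -0.023 -0.03 0 0 0.16;0.02 -0.19 -0.028 -0.03 0 0 0.16;0.02 -0.212 -0.031 -0.03 0 0 0.16;0.02 -0.212 -0.031 -0.03 0 0 0.16;0.02 -0.212 -0.031 -0.02 0 0 0.16;0.02 -0.212 -0.031 0 0 0 0.16;0.02 -0.212 -0.031 0 0 0 0.16;0.02 -0.212 -0.031 0 0 0 0.16;0.02 -0.212 -0.031 0 0 0 0.16;0.02 -0.212 -0.031 0 0 0 0.16;0.02 -0.212 -0.031 0 0 0 0.16;0.02 -0.212 -0.031 0 0 0 0.16;0.02 -0.212 -0.031 0 0 0 0.16'; python3 - <<'E'
from h import *
print(rel([.639,.1175,.22],np.deg2rad(2.4)))
for n in ('scene','side'):
    c=cam(n); im=ctrl.get_image(n); u=proj(n,[.639,.117,.27],c)[0].astype(int); save('r'+n,cv2.resize(im[u[1]-60:u[1]+60,u[0]-60:u[0]+60],(400,400),interpolation=cv2.INTER_CUBIC))
a=np.hstack([cv2.imread('pics/rscene.png'),cv2.imread('pics/rside.png')]); cv2.imwrite('pics/r1.png',a)
E
```

```text
t: 45.93
tool_pos: [0.64, 0.1178, 0.3071]
tool_rot: [2.174, 2.267, 0.001]
contact_force: [1.3, 0.3, -1.1]
opening: 0.0315
grip_force: 30.1
(array([-0.0003, -0.0011,  0.0871]), np.float64(0.00034333399540531495))
```

View pics/r1.png

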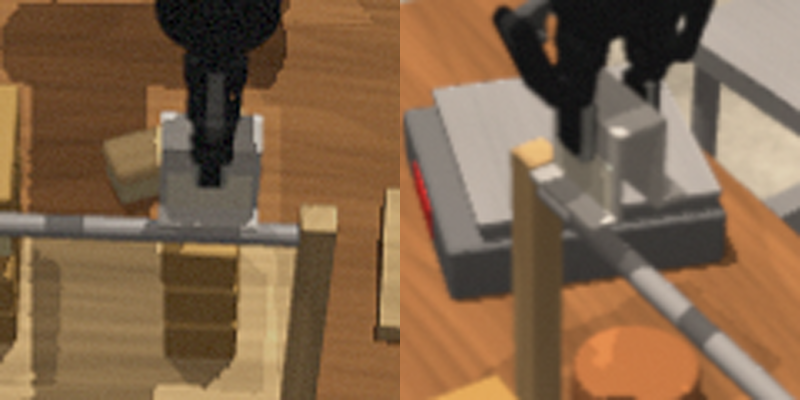

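The marker hangs level over the rail behind stack A. I'll lower it with force checks.

```bash
python3 jog.py '0.02 0 -0.0005 0.02 0 0 0;0.02 0 -0.001 0.035 0 0 0;0.02 0 -0.001 0.045 0 0 0;0.02 0 -0.001 0.052 0 0 0;0.02 0 -0.001 0.058 0 0 0;0.02 0 -0.001 0.06 0 0 0;0.02 0 -0.001 0.06 0 0 0;0.02 0 -0.001 0.06 0 0 0;0.02 0 -0.001 0.06 0 0 0'
```

```text
t: 46.78
tool_pos: [0.6392, 0.1176, 0.2473]
tool_rot: [2.174, 2.267, 0.002]
contact_force: [0.4, -1.0, -0.7]
opening: 0.0319
grip_force: 30.1
```

```bash
python3 jog.py '0.02 0 0 0.008 0 0 0;0.02 0 0 0.015 0 0 0;0.02 0 0 0.02 0 0 0;0.02 0 0 0.023 0 0 0;0.02 0 0 0.025 0 0 0;0.02 0 0 0.026 0 0 0;0.02 0 0 0.027 0 0 0;0.02 0 0 0.027 0 0 0;0.02 0 0 0.027 0 0 0'
```

```text
t: 47.53
tool_pos: [0.6383, 0.1175, 0.2223]
tool_rot: [-2.174, -2.268, 0.001]
contact_force: [-8.1, -1.2, 9.5]
opening: 0.0316
grip_force: 31.5
```

```bash
python3 jog.py '0.02 0 0 -0.001 0 0 0;0.046 0 0 -0.001 0 0 0;0.046 0 0 -0.001 0 0 0;0.046 0 0 -0.001 0 0 0;0.046 0 0 -0.001 0 0 0;0.046 0 0 -0.02 0 0 0;0.046 0 0 -0.05 0 0 0;0.046 0 0 -0.09 0 0 0;0.046 0 0 -0.13 0 0 0;0.046 0 0 -0.13 0 0 0;0.046 0 0 -0.13 0 0 0;0.046 0 0 -0.13 0 0 0;0.046 0 0 -0.13 0 0 0'; python3 - <<'E'
from h import *
for n in ('scene','side'):
    c=cam(n); im=ctrl.get_image(n); hsv=cv2.cvtColor(im,cv2.COLOR_RGB2HSV)
    P=np.array([[x,y,.252] for x in (.623,.655) for y in (.086,.149)]); u=proj(n,P,c); cc=u.mean(0).astype(int)
    m=((hsv[...,1]<60)&(hsv[...,2]>150)).astype(np.uint8); r=np.zeros_like(m); r[cc[1]-25:cc[1]+30,cc[0]-30:cc[0]+30]=1; m*=r
    k=max(cv2.findContours(m,0,2)[0],key=cv2.contourArea); Q=plane(n,k[:,0].astype(float),.252,c)[:,:2]
    print(n,cv2.contourArea(k),cv2.boundingRect(k),np.round(np.hstack([np.ravel(x) for x in cv2.minAreaRect((Q*1000).astype(np.float32))]),1),u.round().tolist())
# other marker still there? tray?
im=ctrl.get_image('scene'); hsv=cv2.cvtColor(im,cv2.COLOR_RGB2HSV)
m=((hsv[...,1]<60)&(hsv[...,2]>110)).astype(np.uint8); m[:,240:]=0; m[:200]=0; m[310:]=0; m=cv2.morphologyEx(m,cv2.MORPH_OPEN,np.ones((3,3)))
for k in cv2.findContours(m,0,2)[0]:
    if cv2.contourArea(k)>150: print(cv2.contourArea(k),cv2.boundingRect(k),cv2.approxPolyDP(k,4,True)[:,0].tolist())
print(rel([.49,-.055,.36],np.deg2rad(93)))
E
```

```text
t: 48.62
tool_pos: [0.6382, 0.1175, 0.3469]
tool_rot: [-2.173, -2.266, 0.004]
contact_force: [-0.3, 0.7, -0.5]
opening: 0.0463
grip_force: 0.0
scene 88.0 (361, 237, 13, 11) [636.8 142.6  29.9  26.8   4.9] [[342.0, 236.0], [370.0, 238.0], [341.0, 246.0], [369.0, 248.0]]
side 758.5 (323, 128, 47, 24) [673.4 149.4  77.7  93.4  59.9] [[342.0, 164.0], [325.0, 147.0], [356.0, 159.0], [339.0, 142.0]]
228.5 (174, 268, 26, 16) [[174, 274], [191, 283], [199, 277], [183, 268]]
262.0 (84, 246, 25, 25) [[84, 249], [101, 270], [108, 267], [96, 248]]
1615.0 (142, 212, 86, 40) [[227, 212], [223, 221], [181, 220], [176, 249], [158, 248], [156, 220], [142, 251], [221, 251]]
(array([-0.1662, -0.1554, -0.0124]), np.float64(1.5604791809455048))
```

```bash
python3 jog.py '0.06 -0.01 -0.02 -0.01 0 0 -0.12;0.07 -0.03 -0.05 -0.012 0 0 -0.24;0.08 -0.06 -0.08 -0.012 0 0 -0.36;0.085 -0.09 -0.11 -0.012 0 0 -0.48;0.085 -0.12 -0.13 -0.012 0 0 -0.6;0.085 -0.14 -0.15 -0.012 0 0 -0.72;0.085 -0.166 -0.155 -0.012 0 0 -0.84;0.085 -0.166 -0.155 -0.012 0 0 -0.96;0.085 -0.166 -0.155 -0.012 0 0 -1.08;0.085 -0.166 -0.155 -0.012 0 0 -1.2;0.085 -0.166 -0.155 -0.012 0 0 -1.32;0.085 -0.166 -0.155 -0.012 0 0 -1.44;0.085 -0.166 -0.155 -0.012 0 0 -1.56;0.085 -0.166 -0.155 -0.012 0 0 -1.581;0.085 -0.166 -0.155 -0.012 0 0 -1.581;0.085 -0.166 -0.155 -0.012 0 0 -1.581;0.085 -0.166 -0.155 -0.012 0 0 -1.581;0.085 -0.166 -0.155 -0.012 0 0 -1.581;0.085 -0.166 -0.155 -0.012 0 0 -1.581'; python3 - <<'E'
from h import *
c,im=tan(.19,(.5142,-.0546),'B3',(80,110)); cv2.imwrite('wb.png',im[:,:,::-1])
print(proj('wrist',[.5142,-.0546,.19],c))
# hung marker top
hsv=cv2.cvtColor(im,cv2.COLOR_RGB2HSV); u=proj('wrist',[[.639,.0855,.252],[.639,.1495,.252]],c); print(u)
v=int(u[0,1]); print('hues', hsv[int(u[0,1]),int(u[0,0])-30:int(u[1,0])+30:6].tolist())
print(rel([.514,-.054,.153],np.deg2rad(93)))
E
```

```text
t: 50.35
tool_pos: [0.4909, -0.0548, 0.3613]
tool_rot: [0.081, -3.14, 0.0]
contact_force: [-0.3, 0.3, -0.4]
opening: 0.0851
grip_force: 0.0
B3 ((509.88385009765625, -57.65226364135742), (127.25802612304688, 55.33234405517578), 3.9480175971984863)
[[319.5209384  239.71022626]]
[[484.65555285 418.57373769]
 [560.79488734 420.26780835]]
hues [[90, 11, 23], [90, 70, 22], [99, 89, 20], [156, 47, 27], [143, 33, 31], [87, 104, 22], [135, 34, 30], [10, 31, 25], [0, 0, 24], [110, 26, 29], [75, 67, 23], [108, 64, 20], [140, 17, 45], [140, 15, 51], [150, 20, 52], [132, 41, 31], [130, 22, 35], [150, 18, 29], [120, 8, 34], [163, 53, 34], [135, 22, 23], [100, 36, 21], [68, 102, 20]]
(array([-0.0231, -0.0004,  0.2083]), np.float64(-0.0007202037543405648))
```

```bash
python3 jog.py '0.085 -0.012 -0.002 0.03 0 0 -0.008;0.085 -0.024 -0.003 0.07 0 0 -0.008;0.085 -0.024 -0.003 0.11 0 0 -0.008;0.085 -0.024 -0.003 0.15 0 0 -0.008;0.085 -0.024 -0.003 0.18 0 0 -0.008;0.085 -0.024 -0.003 0.2 0 0 -0.008;0.085 -0.024 -0.003 0.209 0 0 -0.008;0.085 -0.024 -0.003 0.209 0 0 -0.008;0.085 -0.024 -0.003 0.209 0 0 -0.008;0.085 -0.024 -0.003 0.209 0 0 -0.008;0.05 -0.024 -0.003 0.209 0 0 -0.008;0.05 -0.024 -0.003 0.209 0 0 -0.008;0.05 -0.024 -0.003 0.209 0 0 -0.008;0.05 -0.024 -0.003 0.209 0 0 -0.008;0.05 -0.024 -0.003 0.209 0 0 -0.008;0.05 -0.024 -0.003 0.209 0 0 -0.008' 40; python3 jog.py '0.04 0 0 -0.01 0 0 0;0.04 0 0 -0.04 0 0 0;0.04 0 0 -0.08 0 0 0;0.04 0 0 -0.11 0 0 0;0.04 0 0 -0.11 0 0 0;0.04 0 0 -0.11 0 0 0;0.04 0 0 -0.11 0 0 0;0.04 0 0 -0.11 0 0 0;0.04 0 0 -0.11 0 0 0;0.04 0 0 -0.11 0 0 0';python3 -c "
from h import *
print(rel([.454,.355,.024],np.deg2rad(90)))"
```

```text
t: 51.73
tool_pos: [0.5161, -0.0567, 0.1541]
tool_rot: [-0.095, 3.137, -0.001]
contact_force: [-0.7, 1.5, 5.6]
opening: 0.0557
grip_force: 44.0
t: 52.57
tool_pos: [0.5141, -0.0563, 0.2602]
tool_rot: [0.094, -3.137, -0.001]
contact_force: [0.5, 0.3, -2.9]
opening: 0.056
grip_force: 43.8
(array([0.0345, 0.414 , 0.2368]), np.float64(0.060137426837967745))
```

```bash
python3 jog.py '0.04 0.004 0.04 0 0 0 0.06;0.04 0.008 0.08 0 0 0 0.06;0.04 0.012 0.12 0 0 0 0.06;0.04 0.016 0.16 0 0 0 0.06;0.04 0.02 0.2 0 0 0 0.06;0.04 0.024 0.24 0 0 0 0.06;0.04 0.028 0.28 0 0 0 0.06;0.04 0.032 0.32 0 0 0 0.06;0.04 0.034 0.36 0.01 0 0 0.06;0.04 0.034 0.4 0.04 0 0 0.06;0.04 0.034 0.414 0.08 0 0 0.06;0.04 0.034 0.414 0.12 0 0 0.06;0.04 0.034 0.414 0.16 0 0 0.06;0.04 0.034 0.414 0.19 0 0 0.06;0.04 0.034 0.414 0.21 0 0 0.06;0.04 0.034 0.414 0.225 0 0 0.06;0.04 0.034 0.414 0.233 0 0 0.06;0.04 0.034 0.414 0.233 0 0 0.06;0.04 0.034 0.414 0.233 0 0 0.06;0.04 0.034 0.414 0.233 0 0 0.06'; python3 jog.py '0.04 0 0 0.002 0 0 0;0.04 0 0 0.004 0 0 0;0.04 0 0 0.006 0 0 0;0.04 0 0 0.006 0 0 0;0.04 0 0 0.006 0 0 0;0.04 0 0 0.006 0 0 0'
```

```text
t: 54.23
tool_pos: [0.4573, 0.3553, 0.0309]
tool_rot: [-0.0, 3.139, 0.002]
contact_force: [0.1, 0.5, -2.8]
opening: 0.0554
grip_force: 44.2
t: 54.73
tool_pos: [0.4562, 0.3547, 0.0234]
tool_rot: [-0.0, 3.142, 0.0]
contact_force: [-0.2, -0.5, -2.3]
opening: 0.0552
grip_force: 44.2
```

```bash
python3 jog.py '0.04 0 0 0.001 0 0 0;0.04 0 0 0.002 0 0 0;0.04 0 0 0.002 0 0 0;0.04 0 0 0.002 0 0 0'; python3 jog.py '0.075 0 0 0 0 0 0;0.075 0 0 0 0 0 0;0.075 0 0 0 0 0 0;0.075 0 0 0 0 0 0;0.075 0 0 -0.03 0 0 0;0.085 0 0 -0.07 0 0 0;0.085 0 0 -0.11 0 0 0;0.085 0 0 -0.15 0 0 0;0.085 0 0 -0.19 0 0 0;0.085 0 0 -0.23 0 0 0;0.085 0 0 -0.27 0 0 0;0.085 0 0 -0.3 0 0 0;0.085 0 0 -0.3 0 0 0;0.085 0 0 -0.3 0 0 0;0.085 0 0 -0.3 0 0 0'; python3 -c "
from h import *
print(rel([.48,-.056,.36],np.deg2rad(93)))"
```

```text
t: 55.07
tool_pos: [0.4563, 0.3548, 0.0222]
tool_rot: [-0.0, 3.141, -0.0]
contact_force: [-3.8, -1.3, 4.9]
opening: 0.0551
grip_force: 45.2
t: 56.32
tool_pos: [0.456, 0.3545, 0.3205]
tool_rot: [0.0, -3.141, 0.001]
contact_force: [-0.1, -1.0, 0.5]
opening: 0.0852
grip_force: 0.0
(array([-0.0239, -0.4106, -0.0394]), np.float64(-0.05216582741835074))
```

```bash
python3 jog.py '0.085 -0.003 -0.04 -0.01 0 0 -0.052;0.085 -0.006 -0.08 -0.02 0 0 -0.052;0.085 -0.009 -0.12 -0.03 0 0 -0.052;0.085 -0.012 -0.16 -0.039 0 0 -0.052;0.085 -0.015 -0.2 -0.039 0 0 -0.052;0.085 -0.018 -0.24 -0.039 0 0 -0.052;0.085 -0.02 -0.28 -0.039 0 0 -0.052;0.085 -0.022 -0.32 -0.039 0 0 -0.052;0.085 -0.024 -0.36 -0.039 0 0 -0.052;0.085 -0.024 -0.4 -0.039 0 0 -0.052;0.085 -0.024 -0.411 -0.039 0 0 -0.052;0.085 -0.024 -0.411 -0.039 0 0 -0.052;0.085 -0.024 -0.411 -0.039 0 0 -0.052;0.085 -0.024 -0.411 -0.039 0 0 -0.052;0.085 -0.024 -0.411 -0.039 0 0 -0.052;0.085 -0.024 -0.411 -0.039 0 0 -0.052'; python3 - <<'E'
from h import *
c,im=tan(.15,(.5142,-.0565),'Bcut',(70,110)); cv2.imwrite('wb2.png',im[:,:,::-1]); np.save('wb2c.npy',c[1])
u=proj('wrist',[.515,-.0565,.15],c)[0].astype(int); print(u)
hsv=cv2.cvtColor(im,cv2.COLOR_RGB2HSV)
for du in (-15,10):
  print([(v,int(hsv[v,u[0]+du-4:u[0]+du+5,2].mean()),int(hsv[v,u[0]+du-4:u[0]+du+5,1].mean())) for v in range(u[1]-85,u[1]+75,3)])
for v in (u[1]-20,u[1]+20): print(v,[(x,int(hsv[v-3:v+4,x,1].mean())) for x in range(u[0]-48,u[0]+49,3)])
E
```

```text
t: 57.65
tool_pos: [0.4803, -0.0549, 0.3601]
tool_rot: [0.086, -3.14, -0.0]
contact_force: [-0.1, 0.2, -0.0]
opening: 0.0852
grip_force: 0.0
Bcut ((502.52471923828125, -57.646366119384766), (108.57487487792969, 55.582115173339844), 2.5084316730499268)
[316 238]
[(153, 112, 175), (156, 109, 173), (159, 106, 170), (162, 101, 151), (165, 159, 139), (168, 115, 161), (171, 100, 177), (174, 100, 175), (177, 120, 174), (180, 148, 169), (183, 152, 167), (186, 152, 170), (189, 152, 169), (192, 152, 169), (195, 101, 175), (198, 102, 172), (201, 118, 175), (204, 145, 175), (207, 153, 167), (210, 153, 170), (213, 152, 169), (216, 152, 172), (219, 151, 172), (222, 151, 172), (225, 151, 170), (228, 160, 172), (231, 227, 175), (234, 233, 173), (237, 233, 172), (240, 232, 172), (243, 232, 174), (246, 232, 175), (249, 231, 174), (252, 231, 176), (255, 230, 177), (258, 222, 177), (261, 154, 175), (264, 148, 174), (267, 143, 174), (270, 133, 175), (273, 130, 173), (276, 128, 177), (279, 124, 150), (282, 148, 160), (285, 139, 150), (288, 150, 139), (291, 148, 138), (294, 150, 139), (297, 160, 138), (300
[... 1101 characters left out ...]
(292, 170), (295, 171), (298, 171), (301, 172), (304, 173), (307, 170), (310, 171), (313, 169), (316, 174), (319, 171), (322, 173), (325, 171), (328, 171), (331, 171), (334, 172), (337, 171), (340, 174), (343, 171), (346, 152), (349, 134), (352, 134), (355, 135), (358, 132), (361, 124), (364, 124)]
258 [(268, 140), (271, 139), (274, 139), (277, 137), (280, 140), (283, 140), (286, 140), (289, 175), (292, 177), (295, 176), (298, 177), (301, 175), (304, 176), (307, 176), (310, 175), (313, 175), (316, 174), (319, 173), (322, 171), (325, 173), (328, 175), (331, 173), (334, 171), (337, 174), (340, 176), (343, 173), (346, 135), (349, 133), (352, 132), (355, 132), (358, 130), (361, 130), (364, 128)]
```

```bash
python3 - <<'E'
from h import *
c=(ctrl.camera_params('wrist'),np.load('wb2c.npy'))
print(plane('wrist',[(317,201),(317,280),(287.5,218),(346.5,218),(287.5,258),(345.5,258)],.15,c).round(4))
print(plane('wrist',[(317,176)],.11,c).round(4))
print(rel([.515,-.0575,.112],np.deg2rad(92.7)))
E
```

```text
[[ 0.4787 -0.0583  0.15  ]
 [ 0.5577 -0.054   0.15  ]
 [ 0.4964 -0.0849  0.15  ]
 [ 0.4934 -0.0299  0.15  ]
 [ 0.5362 -0.0837  0.15  ]
 [ 0.5332 -0.0278  0.15  ]]
[[ 0.4617 -0.0593  0.11  ]]
(array([-0.0345, -0.0043,  0.2483]), np.float64(0.00731952797450397))
```

```bash
python3 jog.py '0.085 -0.015 -0.001 0.04 0 0 0.005;0.085 -0.03 -0.003 0.08 0 0 0.005;0.085 -0.037 -0.003 0.12 0 0 0.005;0.085 -0.037 -0.003 0.16 0 0 0.005;0.085 -0.037 -0.003 0.2 0 0 0.005;0.085 -0.037 -0.003 0.225 0 0 0.005;0.085 -0.037 -0.003 0.24 0 0 0.005;0.085 -0.037 -0.003 0.247 0 0 0.005;0.085 -0.037 -0.003 0.247 0 0 0.005;0.085 -0.037 -0.003 0.247 0 0 0.005;0.085 -0.037 -0.003 0.247 0 0 0.005;0.05 -0.037 -0.003 0.247 0 0 0.005;0.05 -0.037 -0.003 0.247 0 0 0.005;0.05 -0.037 -0.003 0.247 0 0 0.005;0.05 -0.037 -0.003 0.247 0 0 0.005;0.05 -0.037 -0.003 0.247 0 0 0.005;0.05 -0.037 -0.003 0.247 0 0 0.005' 40; python3 jog.py '0.04 0 0 -0.01 0 0 0;0.04 0 0 -0.04 0 0 0;0.04 0 0 -0.08 0 0 0;0.04 0 0 -0.12 0 0 0;0.04 0 0 -0.16 0 0 0;0.04 0 0 -0.2 0 0 0;0.04 0 0 -0.22 0 0 0;0.04 0 0 -0.22 0 0 0;0.04 0 0 -0.22 0 0 0;0.04 0 0 -0.22 0 0 0;0.04 0 0 -0.22 0 0 0;0.04 0 0 -0.22 0 0 0';python3 - <<'E'
from h import *
im=ctrl.get_image('scene'); hsv=cv2.cvtColor(im,cv2.COLOR_RGB2HSV)
m=((hsv[...,1]<60)&(hsv[...,2]>110)).astype(np.uint8); m[:,240:]=0; m[:200]=0; m[310:]=0; m=cv2.morphologyEx(m,cv2.MORPH_OPEN,np.ones((3,3)))
for k in cv2.findContours(m,0,2)[0]:
    if cv2.contourArea(k)>150: print(cv2.contourArea(k),cv2.boundingRect(k),cv2.approxPolyDP(k,4,True)[:,0].tolist())
print(rel([.43,-.315,.33],np.deg2rad(94.5)))
E
```

```text
t: 59.12
tool_pos: [0.5184, -0.0575, 0.1149]
tool_rot: [-0.074, 3.138, -0.0]
contact_force: [0.0, 0.8, 5.4]
opening: 0.0555
grip_force: 44.7
t: 60.12
tool_pos: [0.5164, -0.0572, 0.3303]
tool_rot: [0.074, -3.136, -0.002]
contact_force: [0.7, 1.2, -1.1]
opening: 0.0551
grip_force: 44.0
227.5 (174, 268, 26, 16) [[174, 274], [191, 283], [199, 277], [183, 268]]
258.5 (84, 246, 24, 25) [[84, 249], [101, 270], [107, 267], [96, 248]]
1616.5 (142, 212, 86, 40) [[227, 212], [223, 221], [182, 220], [176, 249], [158, 248], [157, 220], [142, 251], [221, 251]]
(array([ 0.0986, -0.2534,  0.0009]), np.float64(-0.031329036894991))
```

The tray hasn't moved. I'll lay B_cut in the +y half of it.

```bash
python3 jog.py '0.04 0.015 -0.04 0 0 0 -0.031;0.04 0.03 -0.08 0 0 0 -0.031;0.04 0.045 -0.12 0 0 0 -0.031;0.04 0.06 -0.16 0 0 0 -0.031;0.04 0.075 -0.2 0 0 0 -0.031;0.04 0.09 -0.24 0 0 0 -0.031;0.04 0.09 -0.256 0.03 0 0 -0.031;0.04 0.09 -0.256 0.07 0 0 -0.031;0.04 0.09 -0.256 0.11 0 0 -0.031;0.04 0.09 -0.256 0.15 0 0 -0.031;0.04 0.09 -0.256 0.19 0 0 -0.031;0.04 0.09 -0.256 0.23 0 0 -0.031;0.04 0.09 -0.256 0.265 0 0 -0.031;0.04 0.09 -0.256 0.29 0 0 -0.031;0.04 0.09 -0.256 0.305 0 0 -0.031;0.04 0.09 -0.256 0.312 0 0 -0.031;0.04 0.09 -0.256 0.312 0 0 -0.031;0.04 0.09 -0.256 0.312 0 0 -0.031;0.04 0.09 -0.256 0.312 0 0 -0.031;0.04 0.09 -0.256 0.312 0 0 -0.031'; python3 jog.py '0.04 0 0 0.003 0 0 0;0.04 0 0 0.006 0 0 0;0.04 0 0 0.008 0 0 0;0.04 0 0 0.008 0 0 0;0.04 0 0 0.008 0 0 0;0.04 0 0 0.008 0 0 0'
```

```text
t: 61.83
tool_pos: [0.4406, -0.3184, 0.0232]
tool_rot: [-0.123, 3.137, -0.004]
contact_force: [-0.3, -0.1, -1.2]
opening: 0.0556
grip_force: 44.0
t: 62.33
tool_pos: [0.4395, -0.3173, 0.0133]
tool_rot: [0.123, -3.139, -0.0]
contact_force: [0.6, 0.4, -1.7]
opening: 0.0554
grip_force: 44.0
```

```bash
python3 jog.py '0.04 0 0 0.002 0 0 0;0.04 0 0 0.003 0 0 0;0.04 0 0 0.004 0 0 0;0.04 0 0 0.005 0 0 0;0.04 0 0 0.005 0 0 0;0.04 0 0 0.005 0 0 0'
```

```text
t: 62.83
tool_pos: [0.4395, -0.3174, 0.009]
tool_rot: [0.123, -3.139, -0.0]
contact_force: [-3.9, 2.4, 5.5]
opening: 0.0556
grip_force: 44.8
```

```bash
python3 jog.py '0.066 0 0 -0.002 0 0 0;0.066 0 0 -0.002 0 0 0;0.066 0 0 -0.002 0 0 0;0.066 0 0 -0.002 0 0 0;0.066 0 0 -0.03 0 0 0;0.066 0 0 -0.07 0 0 0;0.085 0 0 -0.11 0 0 0;0.085 0 0 -0.15 0 0 0;0.085 0 0 -0.19 0 0 0;0.085 0 0 -0.23 0 0 0;0.085 0 0 -0.27 0 0 0;0.085 0 0 -0.31 0 0 0;0.085 0 0 -0.33 0 0 0;0.085 0 0 -0.33 0 0 0;0.085 0 0 -0.33 0 0 0'; python3 - <<'E'
from h import *
c=cam('wrist'); im=ctrl.get_image('wrist'); hsv=cv2.cvtColor(im,cv2.COLOR_RGB2HSV)
def blobs(m,z,lo,g,hw):
    u=proj('wrist',[*g,z],c)[0].astype(int); r=np.zeros(m.shape,np.uint8); r[max(u[1]-hw,0):u[1]+hw,max(u[0]-hw,0):u[0]+hw]=1
    m=cv2.morphologyEx(m.astype(np.uint8)*r,cv2.MORPH_OPEN,np.ones((3,3)))
    for k in cv2.findContours(m,0,2)[0]:
        if cv2.contourArea(k)>lo:
            P=plane('wrist',k[:,0].astype(float),z,c)[:,:2]; print(cv2.contourArea(k),np.round(np.hstack([np.ravel(x) for x in cv2.minAreaRect((P*1000).astype(np.float32))]),1))
print('cheese in tray'); blobs((hsv[...,1]>140)&(hsv[...,0]>15),.044,800,(.442,-.363),75)
for t in (120,150,180,210):
    print('marker',t); blobs((hsv[...,1]<60)&(hsv[...,2]>t),.058,200,(.615,-.305),50)
print(rel([.48,-.056,.34],np.deg2rad(93)))
cv2.imwrite('wt.png',im[:,:,::-1])
E
```

```text
t: 64.08
tool_pos: [0.44, -0.3178, 0.3401]
tool_rot: [-0.123, 3.137, -0.004]
contact_force: [-0.1, -0.2, 0.7]
opening: 0.085
grip_force: 0.0
cheese in tray
1052.5 [ 427.6 -320.2   36.7   59.3   15.1]
2945.5 [ 443.3 -411.2   76.4   52.5    4.3]
marker 120
1162.0 [ 613.1 -310.5   64.3   35.8   71. ]
800.0 [ 574.4 -306.3   60.9   31.3   70.9]
marker 150
830.0 [ 616.9 -303.6   48.8   33.    71. ]
285.5 [ 570.5 -294.7   32.5   16.5   70.7]
marker 180
781.5 [ 617.5 -303.5   48.2   32.    71. ]
237.0 [ 570.4 -293.8   30.8   14.7   70.1]
marker 210
749.5 [ 617.9 -303.2   46.8   31.4   71. ]
208.0 [ 570.5 -293.3   29.7   13.1   70.7]
(array([-0.0608,  0.2573, -0.0022]), np.float64(0.02579258674051066))
```

```bash
python3 jog.py '0.085 -0.01 0.04 0 0 0 0.026;0.085 -0.02 0.08 0 0 0 0.026;0.085 -0.03 0.12 0 0 0 0.026;0.085 -0.04 0.16 0 0 0 0.026;0.085 -0.05 0.2 0 0 0 0.026;0.085 -0.06 0.24 0 0 0 0.026;0.085 -0.06 0.257 0 0 0 0.026;0.085 -0.06 0.257 0 0 0 0.026;0.085 -0.06 0.257 0 0 0 0.026;0.085 -0.06 0.257 0 0 0 0.026;0.085 -0.06 0.257 0 0 0 0.026;0.085 -0.06 0.257 0 0 0 0.026'; python3 - <<'E'
from h import *
c,im=tan(.11,(.5205,-.0565),'B2',(60,100))
u=proj('wrist',[.5205,-.0565,.11],c)[0].astype(int); hsv=cv2.cvtColor(im,cv2.COLOR_RGB2HSV)
print(u,[(v,int(hsv[v,u[0]-6:u[0]+7,2].mean()),int(hsv[v,u[0]-6:u[0]+7,1].mean())) for v in list(range(u[1]-75,u[1]-40,2))+list(range(u[1]+40,u[1]+70,2))])
print(plane('wrist',[(u[0],v) for v in range(u[1]-70,u[1]-49,4)],.11,c)[:,0].round(4))
print(rel([.4563,.3548,.30],np.deg2rad(90)))
E
```

```text
t: 65.13
tool_pos: [0.4791, -0.0576, 0.3377]
tool_rot: [0.079, -3.14, -0.0]
contact_force: [-1.0, -0.0, 0.3]
opening: 0.085
grip_force: 0.0
B2 ((516.5816650390625, -58.86870574951172), (128.63096618652344, 55.346683502197266), 4.057547569274902)
[319 239] [(164, 113, 171), (166, 109, 147), (168, 145, 138), (170, 159, 141), (172, 110, 165), (174, 103, 171), (176, 108, 173), (178, 102, 169), (180, 104, 174), (182, 122, 176), (184, 144, 174), (186, 154, 170), (188, 155, 171), (190, 154, 171), (192, 155, 171), (194, 156, 171), (196, 155, 171), (198, 155, 170), (279, 120, 176), (281, 122, 173), (283, 121, 171), (285, 125, 174), (287, 133, 173), (289, 134, 173), (291, 133, 175), (293, 146, 170), (295, 203, 145), (297, 235, 132), (299, 236, 131), (301, 230, 135), (303, 234, 132), (305, 242, 128), (307, 243, 128)]
[0.4503 0.454  0.4578 0.4616 0.4655 0.4693]
(array([0.0021, 0.413 , 0.0379]), np.float64(0.05019979011268272))
```

```bash
python3 jog.py '0.08 0 0.04 0 0 0 0.05;0.08 0.002 0.08 0 0 0 0.05;0.08 0.002 0.12 0 0 0 0.05;0.08 0.002 0.16 0 0 0 0.05;0.08 0.002 0.2 0 0 0 0.05;0.08 0.002 0.24 0 0 0 0.05;0.08 0.002 0.28 0 0 0 0.05;0.08 0.002 0.32 0.01 0 0 0.05;0.08 0.002 0.36 0.02 0 0 0.05;0.08 0.002 0.4 0.04 0 0 0.05;0.08 0.002 0.413 0.08 0 0 0.05;0.08 0.002 0.413 0.12 0 0 0.05;0.08 0.002 0.413 0.16 0 0 0.05;0.08 0.002 0.413 0.2 0 0 0.05;0.08 0.002 0.413 0.21 0 0 0.05;0.08 0.002 0.413 0.21 0 0 0.05;0.08 0.002 0.413 0.21 0 0 0.05;0.08 0.002 0.413 0.21 0 0 0.05;0.08 0.002 0.413 0.21 0 0 0.05;0.08 0.002 0.413 0.21 0 0 0.05' 40; python3 -c "
from h import *
print(rel([.4563,.3548,.021],np.deg2rad(90)))"
```

```text
t: 66.85
tool_pos: [0.4574, 0.3567, 0.1315]
tool_rot: [-0.003, 3.137, 0.004]
contact_force: [0.8, 0.2, 0.8]
opening: 0.08
grip_force: 0.0
(array([ 0.0016, -0.0022,  0.1105]), np.float64(0.0020117161116821602))
```

```bash
python3 jog.py '0.08 0 -0.001 0.03 0 0 0;0.08 0 -0.001 0.06 0 0 0;0.08 0 -0.001 0.085 0 0 0;0.08 0 -0.001 0.1 0 0 0;0.08 0 -0.001 0.107 0 0 0;0.08 0 -0.001 0.107 0 0 0;0.08 0 -0.001 0.107 0 0 0;0.08 0 -0.001 0.107 0 0 0;0.04 0 -0.001 0.107 0 0 0;0.04 0 -0.001 0.107 0 0 0;0.04 0 -0.001 0.107 0 0 0;0.04 0 -0.001 0.107 0 0 0;0.04 0 -0.001 0.107 0 0 0;0.04 0 -0.001 0.107 0 0 0' 40; python3 jog.py '0.04 0 0 -0.01 0 0 0;0.04 0 0 -0.04 0 0 0;0.04 0 0 -0.08 0 0 0;0.04 0 0 -0.12 0 0 0;0.04 0 0 -0.16 0 0 0;0.04 0 0 -0.2 0 0 0;0.04 0 0 -0.22 0 0 0;0.04 0 0 -0.22 0 0 0;0.04 0 0 -0.22 0 0 0;0.04 0 0 -0.22 0 0 0;0.04 0 0 -0.22 0 0 0;0.04 0 0 -0.22 0 0 0';python3 -c "
from h import *
print(rel([.521,-.057,.135],np.deg2rad(93.5)))"
```

```text
t: 68.02
tool_pos: [0.4567, 0.3554, 0.023]
tool_rot: [-0.004, 3.14, 0.001]
contact_force: [-0.5, -0.6, 6.1]
opening: 0.0556
grip_force: 44.8
t: 69.02
tool_pos: [0.4544, 0.3541, 0.238]
tool_rot: [0.004, -3.137, 0.004]
contact_force: [0.5, -0.8, -3.2]
opening: 0.0555
grip_force: 44.1
(array([-0.0661, -0.411 ,  0.1038]), np.float64(-0.05884759945953211))
```

```bash
python3 jog.py '0.04 -0.005 -0.04 0 0 0 -0.059;0.04 -0.01 -0.08 0 0 0 -0.059;0.04 -0.015 -0.12 0 0 0 -0.059;0.04 -0.02 -0.16 0 0 0 -0.059;0.04 -0.03 -0.2 0 0 0 -0.059;0.04 -0.04 -0.24 0 0 0 -0.059;0.04 -0.05 -0.28 0 0 0 -0.059;0.04 -0.06 -0.32 0 0 0 -0.059;0.04 -0.066 -0.36 0 0 0 -0.059;0.04 -0.066 -0.4 0.02 0 0 -0.059;0.04 -0.066 -0.411 0.05 0 0 -0.059;0.04 -0.066 -0.411 0.08 0 0 -0.059;0.04 -0.066 -0.411 0.1 0 0 -0.059;0.04 -0.066 -0.411 0.1 0 0 -0.059;0.04 -0.066 -0.411 0.1 0 0 -0.059;0.04 -0.066 -0.411 0.1 0 0 -0.059;0.04 -0.066 -0.411 0.1 0 0 -0.059;0.04 -0.066 -0.411 0.1 0 0 -0.059;0.04 -0.066 -0.411 0.1 0 0 -0.059';python3 -c "
from h import *
print(rel([.521,-.057,.116],np.deg2rad(93.5)))"
```

```text
t: 70.6
tool_pos: [0.5236, -0.0559, 0.1431]
tool_rot: [-0.097, 3.137, -0.001]
contact_force: [0.2, -0.5, -2.2]
opening: 0.0555
grip_force: 44.5
(array([ 0.0028, -0.0009,  0.0271]), np.float64(0.0006666710310203605))
```

```bash
python3 jog.py '0.04 0.001 -0.001 0.005 0 0 0;0.04 0.001 -0.001 0.01 0 0 0;0.04 0.001 -0.001 0.015 0 0 0;0.04 0.001 -0.001 0.018 0 0 0;0.04 0.001 -0.001 0.02 0 0 0;0.04 0.001 -0.001 0.02 0 0 0;0.04 0.001 -0.001 0.02 0 0 0;0.04 0.001 -0.001 0.02 0 0 0';python3 -c "
from h import *
print(rel([.521,-.057,.116],np.deg2rad(93.5)))"
```

```text
t: 71.27
tool_pos: [0.5219, -0.0571, 0.1215]
tool_rot: [-0.096, 3.14, -0.0]
contact_force: [1.0, -0.2, -2.9]
opening: 0.0553
grip_force: 44.6
(array([0.0008, 0.0001, 0.0055]), np.float64(6.720318702946315e-05))
```

```bash
python3 jog.py '0.04 0 0 0.002 0 0 0;0.04 0 0 0.003 0 0 0;0.04 0 0 0.004 0 0 0;0.04 0 0 0.005 0 0 0;0.04 0 0 0.005 0 0 0;0.04 0 0 0.005 0 0 0'
```

```text
t: 71.77
tool_pos: [0.5216, -0.057, 0.1162]
tool_rot: [0.096, -3.14, 0.0]
contact_force: [0.3, -0.0, -3.8]
opening: 0.0551
grip_force: 44.6
```

```bash
python3 jog.py '0.04 0 0 0.001 0 0 0;0.04 0 0 0.002 0 0 0;0.04 0 0 0.003 0 0 0;0.04 0 0 0.003 0 0 0;0.04 0 0 0.003 0 0 0'
```

```text
t: 72.18
tool_pos: [0.522, -0.0571, 0.115]
tool_rot: [-0.096, 3.14, -0.0]
contact_force: [-5.3, 0.0, 5.9]
opening: 0.0555
grip_force: 45.8
```

Contact. I'll release, then check the top cheese and the stacks' edges numerically.

```bash
python3 jog.py '0.04 0 0 -0.001 0 0 0;0.07 0 0 -0.001 0 0 0;0.07 0 0 -0.001 0 0 0;0.07 0 0 -0.001 0 0 0;0.07 0 0 -0.001 0 0 0;0.07 0 0 -0.03 0 0 0;0.07 0 0 -0.07 0 0 0;0.07 0 0 -0.11 0 0 0;0.07 0 0 -0.15 0 0 0;0.07 0 0 -0.19 0 0 0;0.07 0 0 -0.23 0 0 0;0.07 0 0 -0.25 0 0 0;0.07 0 0 -0.25 0 0 0;0.07 0 0 -0.25 0 0 0;0.07 0 0 -0.25 0 0 0'; python3 - <<'E'
from h import *
c,im=tan(.15,(.52,-.057),'B3',(60,95))
c,im=tan(.15,(.518,.112),'A3',(60,95))
im=ctrl.get_image('scene'); V=cv2.cvtColor(im,cv2.COLOR_RGB2HSV)[...,2]; c=cam('scene')
for g in ([.58,-.055],):
    for z in (.15,.11,.07,.03): print(z,proj('scene',[[g[0],g[1]-.028,z],[g[0]-.002,g[1]+.028,z]],c).round(1).tolist())
for z in (.13,.09,.05):
    u=proj('scene',[.58,-.055,z],c)[0].astype(int); print(u,V[u[1]-2:u[1]+3,u[0]-18:u[0]+19].mean(0).astype(int).tolist())
print(rel([.57,-.30,.34],np.deg2rad(92.5)))
E
```

```text
t: 73.43
tool_pos: [0.5214, -0.0569, 0.3619]
tool_rot: [0.096, -3.138, -0.001]
contact_force: [0.3, -0.5, -0.2]
opening: 0.0703
grip_force: 0.0
B3 ((519.3427124023438, -59.066246032714844), (121.65161895751953, 55.23771667480469), 3.761488437652588)
A3 ((516.36865234375, 94.68641662597656), (120.30126953125, 92.88124084472656), 1.236456274986267)
0.15 [[273.1, 246.9], [295.9, 247.8]]
0.11 [[274.1, 257.6], [296.6, 258.5]]
0.07 [[275.2, 267.9], [297.1, 268.8]]
0.03 [[276.1, 277.8], [297.7, 278.7]]
[284 253] [134, 133, 134, 134, 135, 135, 135, 135, 137, 112, 86, 81, 84, 83, 82, 84, 83, 83, 82, 82, 83, 83, 81, 84, 81, 84, 81, 84, 83, 83, 83, 77, 117, 105, 83, 130, 168]
[285 263] [139, 138, 138, 138, 139, 139, 140, 140, 143, 126, 93, 81, 83, 82, 82, 83, 82, 82, 81, 83, 81, 84, 83, 82, 83, 83, 82, 84, 83, 83, 82, 81, 104, 111, 179, 194, 191]
[286 273] [145, 144, 146, 147, 146, 147, 146, 146, 147, 146, 109, 80, 82, 82, 82, 83, 82, 81, 83, 81, 82, 83, 84, 82, 83, 84, 83, 84, 82, 84, 80, 76, 158, 195, 199, 198, 198]
(array([-0.0341, -0.2457,  0.0204]), np.float64(0.017524017193876418))
```

Stack B lines up within 2 mm. Now the second marker.

```bash
python3 jog.py '0.06 -0.01 -0.04 0 0 0 0.018;0.06 -0.02 -0.08 0 0 0 0.018;0.06 -0.03 -0.12 0 0 0 0.018;0.06 -0.034 -0.16 0 0 0 0.018;0.06 -0.034 -0.2 0.02 0 0 0.018;0.06 -0.034 -0.24 0.02 0 0 0.018;0.06 -0.034 -0.246 0.02 0 0 0.018;0.06 -0.034 -0.246 0.02 0 0 0.018;0.06 -0.034 -0.246 0.02 0 0 0.018;0.06 -0.034 -0.246 0.02 0 0 0.018;0.06 -0.034 -0.246 0.02 0 0 0.018;0.06 -0.034 -0.246 0.02 0 0 0.018'; python3 - <<'E'
from h import *
c=cam('wrist'); im=ctrl.get_image('wrist'); cv2.imwrite('m2.png',im[:,:,::-1])
hsv=cv2.cvtColor(im,cv2.COLOR_RGB2HSV); u=proj('wrist',[.615,-.307,.058],c)[0].astype(int); print(u)
for t in (100,120,140,160,190,215):
    m=((hsv[...,1]<60)&(hsv[...,2]>t)).astype(np.uint8); r=np.zeros_like(m); r[u[1]-60:u[1]+60,u[0]-60:u[0]+60]=1; m*=r
    m=cv2.morphologyEx(m,cv2.MORPH_OPEN,np.ones((3,3)))
    for k in cv2.findContours(m,0,2)[0]:
        if cv2.contourArea(k)>80: 
            P=plane('wrist',k[:,0].astype(float),.058,c)[:,:2]; print(t,cv2.contourArea(k),cv2.boundingRect(k),np.round(np.hstack([np.ravel(x) for x in cv2.minAreaRect((P*1000).astype(np.float32))]),1))
E
```

```text
t: 74.58
tool_pos: [0.571, -0.2991, 0.344]
tool_rot: [-0.071, 3.14, -0.001]
contact_force: [0.1, 0.2, -0.5]
opening: 0.0599
grip_force: 0.0
[311 225]
100 2412.0 (278, 182, 64, 65) [ 602.6 -307.    64.1   58.1   70.3]
120 1446.0 (278, 204, 61, 43) [ 614.6 -311.4   64.2   32.6   70.8]
120 617.0 (291, 182, 51, 30) [ 581.2 -303.5   56.4   15.2   70.7]
140 1400.5 (278, 204, 60, 43) [ 614.9 -311.7   63.7   31.9   70.8]
140 528.5 (291, 183, 50, 28) [ 581.  -303.6   56.    13.6   70.6]
160 195.5 (278, 219, 30, 20) [ 619.7 -327.6   36.9   12.1   69.8]
190 154.5 (278, 220, 29, 19) [ 620.2 -328.3   35.6   10.6   69.8]
215 121.5 (278, 221, 23, 15) [ 619.3 -331.7   27.2   10.    69.8]
```

```bash
python3 -c "
from h import *
print(plane('scene',[(165,293),(168,335),(45,310)],.06).round(3))
print(rel([.6148,-.3110,.12]))"; python3 jog.py '0.05 -0.02 -0.005 0.03 0 0 0.12;0.05 -0.04 -0.01 0.06 0 0 0.24;0.05 -0.044 -0.012 0.09 0 0 0.36;0.05 -0.044 -0.012 0.12 0 0 0.48;0.05 -0.044 -0.012 0.15 0 0 0.6;0.05 -0.044 -0.012 0.18 0 0 0.72;0.05 -0.044 -0.012 0.2 0 0 0.84;0.05 -0.044 -0.012 0.21 0 0 0.96;0.05 -0.044 -0.012 0.21 0 0 1.08;0.05 -0.044 -0.012 0.21 0 0 1.2;0.05 -0.044 -0.012 0.21 0 0 1.32;0.05 -0.044 -0.012 0.21 0 0 1.44;0.05 -0.044 -0.012 0.21 0 0 1.56;0.05 -0.044 -0.012 0.21 0 0 1.68;0.05 -0.044 -0.012 0.21 0 0 1.8;0.05 -0.044 -0.012 0.21 0 0 1.92;0.05 -0.044 -0.012 0.21 0 0 1.95;0.05 -0.044 -0.012 0.21 0 0 1.95;0.05 -0.044 -0.012 0.21 0 0 1.95;0.05 -0.044 -0.012 0.21 0 0 1.95'; python3 -c "
from h import *
print(rel([.6148,-.3108,.026],np.deg2rad(-19.2)))"
```

```text
[[ 0.677 -0.348  0.06 ]
 [ 0.799 -0.308  0.06 ]
 [ 0.76  -0.641  0.06 ]]
(array([-0.0431, -0.0136,  0.224 ]), None)
t: 76.3
tool_pos: [0.6153, -0.3102, 0.1336]
tool_rot: [2.56, 1.82, 0.0]
contact_force: [-0.7, -0.6, -0.5]
opening: 0.0501
grip_force: 0.0
(array([-0.0007, -0.0003,  0.1076]), np.float64(0.000499487275381405))
```

```bash
python3 jog.py '0.05 -0.001 0 0.03 0 0 0;0.05 -0.001 0 0.06 0 0 0;0.05 -0.001 0 0.085 0 0 0;0.05 -0.001 0 0.1 0 0 0;0.05 -0.001 0 0.107 0 0 0;0.05 -0.001 0 0.107 0 0 0;0.05 -0.001 0 0.107 0 0 0;0.05 -0.001 0 0.107 0 0 0;0.02 -0.001 0 0.107 0 0 0;0.02 -0.001 0 0.107 0 0 0;0.02 -0.001 0 0.107 0 0 0;0.02 -0.001 0 0.107 0 0 0;0.02 -0.001 0 0.107 0 0 0;0.02 -0.001 0 0.107 0 0 0' 30; python3 jog.py '0.02 0 0 -0.02 0 0 0;0.02 0 0 -0.06 0 0 0;0.02 0 0 -0.1 0 0 0;0.02 0 0 -0.14 0 0 0;0.02 0 0 -0.18 0 0 0;0.02 0 0 -0.22 0 0 0;0.02 0 0 -0.26 0 0 0;0.02 0 0 -0.3 0 0 0;0.02 0 0 -0.3 0 0 0;0.02 0 0 -0.3 0 0 0;0.02 0 0 -0.3 0 0 0;0.02 0 0 -0.3 0 0 0;0.02 0 0 -0.3 0 0 0'; python3 -c "
from h import *
print(rel([.6455,-.0520,.3],np.deg2rad(2.4)))"
```

```text
t: 77.47
tool_pos: [0.6162, -0.3124, 0.0286]
tool_rot: [2.559, 1.817, 0.002]
contact_force: [-0.7, -0.5, 6.0]
opening: 0.0319
grip_force: 32.0
t: 78.55
tool_pos: [0.614, -0.311, 0.323]
tool_rot: [-2.558, -1.816, 0.003]
contact_force: [0.5, -0.1, -0.7]
opening: 0.0316
grip_force: 31.2
(array([ 0.2549, -0.0556,  0.0236]), np.float64(-0.3779035722241708))
```

```bash
python3 jog.py '0.02 0.02 -0.004 0 0 0 -0.12;0.02 0.06 -0.013 0 0 0 -0.24;0.02 0.1 -0.022 0 0 0 -0.36;0.02 0.14 -0.03 0 0 0 -0.378;0.02 0.18 -0.039 0 0 0 -0.378;0.02 0.22 -0.048 0 0 0 -0.378;0.02 0.255 -0.0556 0 0 0 -0.378;0.02 0.255 -0.0556 0 0 0 -0.378;0.02 0.255 -0.0556 0 0 0 -0.378;0.02 0.255 -0.0556 0.02 0 0 -0.378;0.02 0.255 -0.0556 0.02 0 0 -0.378;0.02 0.255 -0.0556 0.02 0 0 -0.378;0.02 0.255 -0.0556 0.02 0 0 -0.378;0.02 0.255 -0.0556 0.02 0 0 -0.378;0.02 0.255 -0.0556 0.02 0 0 -0.378;0.02 0.255 -0.0556 0.02 0 0 -0.378;0.02 0.255 -0.0556 0.02 0 0 -0.378'; python3 - <<'E'
from h import *
print(rel([.6455,-.052,.247],np.deg2rad(2.4)))
E
```

```text
t: 79.97
tool_pos: [0.6466, -0.0527, 0.3069]
tool_rot: [2.174, 2.267, 0.001]
contact_force: [0.1, -0.1, -1.0]
opening: 0.0317
grip_force: 31.1
(array([ 0.0007, -0.0011,  0.0599]), np.float64(-0.00019026658290299814))
```

```bash
python3 jog.py '0.02 0.0005 -0.001 0.02 0 0 0;0.02 0.0005 -0.001 0.033 0 0 0;0.02 0.0005 -0.001 0.042 0 0 0;0.02 0.0005 -0.001 0.05 0 0 0;0.02 0.0005 -0.001 0.056 0 0 0;0.02 0.0005 -0.001 0.06 0 0 0;0.02 0.0005 -0.001 0.06 0 0 0;0.02 0.0005 -0.001 0.06 0 0 0;0.02 0.0005 -0.001 0.06 0 0 0'
```

```text
t: 80.72
tool_pos: [0.6458, -0.0521, 0.2472]
tool_rot: [2.174, 2.267, 0.001]
contact_force: [-0.4, -0.7, -0.0]
opening: 0.0317
grip_force: 31.2
```

```bash
python3 jog.py '0.02 0 0 0.008 0 0 0;0.02 0 0 0.015 0 0 0;0.02 0 0 0.02 0 0 0;0.02 0 0 0.023 0 0 0;0.02 0 0 0.025 0 0 0;0.02 0 0 0.026 0 0 0;0.02 0 0 0.027 0 0 0;0.02 0 0 0.027 0 0 0;0.02 0 0 0.027 0 0 0'
```

```text
t: 81.47
tool_pos: [0.6449, -0.0519, 0.2225]
tool_rot: [-2.174, -2.268, 0.001]
contact_force: [-8.9, 1.4, 11.4]
opening: 0.0316
grip_force: 32.6
```

```bash
python3 jog.py '0.02 0 0 -0.001 0 0 0;0.046 0 0 -0.001 0 0 0;0.046 0 0 -0.001 0 0 0;0.046 0 0 -0.001 0 0 0;0.046 0 0 -0.001 0 0 0;0.046 0 0 -0.02 0 0 0;0.046 0 0 -0.05 0 0 0;0.046 0 0 -0.09 0 0 0;0.046 0 0 -0.13 0 0 0;0.046 0.03 -0.04 -0.15 0 0 0;0.046 0.03 -0.08 -0.16 0 0 0;0.046 0.03 -0.12 -0.18 0 0 0;0.046 0.03 -0.16 -0.2 0 0 0;0.046 0.03 -0.2 -0.22 0 0 0;0.046 0.03 -0.24 -0.22 0 0 0;0.046 0.03 -0.24 -0.22 0 0 0;0.046 0.03 -0.24 -0.22 0 0 0;0.046 0.03 -0.24 -0.22 0 0 0'; python3 - <<'E'
from h import *
for n in ('scene','side'):
    c=cam(n); im=ctrl.get_image(n); cv2.imwrite(f'end_{n}.png',im[:,:,::-1]); hsv=cv2.cvtColor(im,cv2.COLOR_RGB2HSV)
    m=((hsv[...,1]<65)&(hsv[...,2]>70)).astype(np.uint8)
    for g in ([.639,.1175],[.6455,-.052]):
        u=proj(n,[[*g,.252]],c)[0].astype(int); r=np.zeros_like(m); r[u[1]-30:u[1]+40,u[0]-34:u[0]+34]=1
        print(n,g,u,'predicted box',cv2.boundingRect(proj(n,[[g[0]+a*.016-b*.0013,g[1]+b*.032,z] for a in(-1,1) for b in(-1,1) for z in(.194,.252)],c).astype(np.float32)))
        mm=m*r; print('row widths',[(v,int(mm[v].sum())) for v in range(u[1]-15,u[1]+33,3)])
E
```

```text
t: 82.97
tool_pos: [0.4042, -0.0322, 0.4397]
tool_rot: [2.174, 2.266, 0.002]
contact_force: [0.0, 0.2, 0.3]
opening: 0.0459
grip_force: 0.0
scene [0.639, 0.1175] [355 241] predicted box (340, 236, 31, 29)
row widths [(226, 0), (229, 0), (232, 0), (235, 0), (238, 29), (241, 41), (244, 64), (247, 49), (250, 28), (253, 28), (256, 28), (259, 28), (262, 28), (265, 28), (268, 28), (271, 0)]
scene [0.6455, -0.052] [279 239] predicted box (264, 233, 32, 30)
row widths [(224, 4), (227, 5), (230, 5), (233, 2), (236, 29), (239, 45), (242, 61), (245, 46), (248, 30), (251, 29), (254, 27), (257, 28), (260, 28), (263, 29), (266, 20), (269, 0)]
side [0.639, 0.1175] [340 152] predicted box (324, 142, 33, 46)
row widths [(137, 53), (140, 61), (143, 61), (146, 44), (149, 51), (152, 45), (155, 32), (158, 41), (161, 33), (164, 32), (167, 32), (170, 41), (173, 44), (176, 41), (179, 37), (182, 27)]
side [0.6455, -0.052] [394 202] predicted box (373, 189, 41, 52)
row widths [(187, 11), (190, 18), (193, 22), (196, 23), (199, 26), (202, 29), (205, 34), (208, 37), (211, 37), (214, 36), (217, 38), (220, 46), (223, 46), (226, 38), (229, 30), (232, 19)]
```

Both markers hang level astride the rail where predicted. One last check of the tray and bystanders, then I'll hand in.

```bash
python3 - <<'E'
from h import *
a=cv2.cvtColor(cv2.imread('pics/scene0.png'),cv2.COLOR_BGR2HSV); b=cv2.cvtColor(cv2.imread('end_scene.png'),cv2.COLOR_BGR2HSV)
for l,(x,y,w,h) in dict(tray=(135,205,100,62),iron=(258,195,22,45),tommes=(215,300,195,65),board=(400,230,90,58)).items():
    d=np.abs(a[y:y+h,x:x+w,1].astype(int)-b[y:y+h,x:x+w,1]); print(l,(d>35).sum(),w*h)
E
python3 -c "
from station import ctrl
print(ctrl.finish_job())"
```

```text
tray 1313 6200
iron 88 990
tommes 173 12675
board 8 5220
the job is handed in; nothing more can be done
None
```

I handed the job in: both cut cheeses are flat in the tray, the whole cheeses are back on their own stacks (aligned to about 3 mm by camera), and a marker hangs astride the rail behind each stack, with about 83 s of the 210 s used and no verdict returned.

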